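# Charge the nut feeder through the chute

## Robot

A 6-joint arm with a two-finger parallel gripper is mounted at the origin on the work surface. World frame = base frame: x ahead of the robot, y to its left, z up, the work surface at z = 0. Lengths are in m, angles in rad, forces in N, time in s.
With the tool pointing down it reaches from about 0.3 to 0.775 m from the base axis. Payload 14.6 kg.
Tool frame: the origin (TCP) lies where the fingers leave the gripper's body, on its centre line; the fingertips stand 97 mm ahead of it and the grasp point (between the pads) lies 78 mm ahead of it (ctrl.finger_overhang is the distance from the TCP to the fingertips, in m); z points along the fingers, y is the direction in which the jaws open and shut (so a half turn about z gives the same grasp; the last joint's range is limited). The gripper opens to 94 mm and grips with 3 to 60 N. Pads are 16 mm wide; open, the fingers measure 119 mm over their backs; the gripper's body (75 mm by 177 mm) begins 78 mm behind the grasp point.
Start: joints at [-1.192, 0.3, 1.521, -0, 1.321, -0.067], TCP at [0.237, -0.496, 0.303] pointing down, gripper open.
Joint ranges: [-3.03, 3.03], [-0.79, 2.21], [0.23, 2.52], [-1.04, 4.18], [0, 3.07], [-2.55, 2.55]. Speed limits (rad/s): [2.22, 2.22, 2.57, 3.14, 3.14, 3.14].

## Interface

Orientations are given as [roll, pitch, yaw] about the fixed x, y, z axes, in that order (R = Rz(yaw) Ry(pitch) Rx(roll)).
In Python, from station import ctrl, imaging, hand_in gives the robot as it stands.
- The arm moves only by the shell command python3 -m pendant 'ROWS' [FORCE]. ROWS is JSON, a list of rows, each a list of 7 numbers: the shift along the tool's x, y, z normalised to -1 to 1, where 1 is 120 mm, then the turn, a rotation vector about the tool's x, y, z normalised to -1 to 1, where 1 is 30 degrees, then the closure, from -1 (fully open) to 1 (shut). A call has 1 to 10 rows; each row shifts and turns the commanded pose from where the row before left it, along the tool's axes as they then stand; what a row does not reach is not made up. A row lasts 1/12 s, in which the tool goes at most 41.7 mm and 7.16 degrees, less where a joint would pass 70% of its speed; a pose out of reach is approached as far as the arm can. A call with a number of a shift or a turn outside -1 to 1 is refused whole. A call with a gripper value outside its range is refused whole. The fingers move at their own pace and stop on an object; FORCE is the grip in N (left out, the last holds). Time passes only in rows, so rows that do not move let the fingers close. It gives the time, the measured TCP pose, the force and the opening at its end, in the units of the state.
- ctrl.get_obs(): the state, without advancing time (a new reading comes with each control period).
- imaging.camera(name): name is "side" or "top" or "wrist"; returns a dict with "image" (400x640x3 uint8, red, green, blue), "mtx" (3x3 intrinsics, pixels), "k1" (the pictures are not rectified: a ray, as slopes to the right and down, at radius r is drawn at 1 + k1 r^2 times it, then the intrinsics apply), "rvec" (rotation vector, rad) and "tvec" (3), from world to camera coordinates, as OpenCV has them. Camera axes: x right, y down, z forward; pixel columns grow to the right and rows downward; lengths in m; the calibration is good to about 2 mm. A picture is of the moment at which its call begins. There is no depth.
- hand_in(): hands the job in, once; it reports no verdict.
The state is a dict: "time_s": time; "qpos": joint angles; "joint_vel": joint speeds; "tau": joint torques, N m; "ee_pos": TCP position; "eef_rot": TCP orientation; "force": force on the tool from outside, world axes, zero at the start; "moment": the same for the moment, N m; "grip_width": finger opening in m.
Only numpy, scipy, OpenCV 4.12 (cv2) and the standard library are available. Lean on these libraries where they do the work, as an engineer would, in place of code of your own. Each camera call takes 0.05 s, during which the arm holds its last target.

## Task

Charge the nut feeder: turn the shutter on the white hopper by its red knob until its window is fully lined up with the window in the hopper's blue top, then take the loaded yellow chute by its handle and tip it so that all four nuts slide through the window into the hopper. Finally set the empty chute down, upright, in the middle of its black mat without dropping it. Do not touch the nuts with the gripper, spill any, or disturb the other things on the bench.

Things in the scene. Friction and masses are not known exactly. Their poses are not given: they have to be found in the camera images.
- hopper: White round plastic hopper bolted to the bench, 150 mm across, wall 4 mm, black inner floor at 6 mm, on a 180 mm round foot; fixed blue top, 3 mm thick, upper face 83 mm up. Origin: on its axis at bench level, z up. The top's one window is a wedge towards the hopper's +x, 20 to 64 mm from the axis: 24 mm wide at its inner end, 51 at mid-length, 78 at its outer end.
- slot (a point): Middle of the fixed window, 44 mm from the hopper's axis along the hopper's +x, at the height of the blue top's upper face (83 mm).
- shutter (a joint): Bare aluminium disc turning on the hopper's axis, 144 mm across, 4 mm thick, upper face 88 mm up, window shaped like the hopper's. Rad, growing anticlockwise from above; 0 = windows exactly over each other (open), starts at +0.9 to +2.3 (shut). No click or stop at 0 (stops at 2.9 either way); turns with about 1 N at the knob and stays where it is left.
- knob_top (a point): Centre of the top of the shutter's upright round red knob: 18 mm across, 30 mm high (from 88 to 118 mm above the bench), 50 mm from the hopper's axis, opposite the shutter's window; with the shutter open it is on the hopper's -x side.
- mat: Black rubber mat lying fixed on the bench, 270 x 100 x 3 mm, origin at the centre of its underside, x along its length.
- chute: Loose yellow U-shaped chute, 0.2 to 0.33 kg, 210 mm long (x), 33 wide (y), walls 25 high, 2.5 thick, floor 3 thick; closed at -x, open at +x (spout). Origin: centre of its underside, z up. A bridge over the channel (x -70 to -40, top at z 28 mm) carries a black handle block, 20 (x) x 28 (y) mm, z 28 to 76, centred at x -55. Starts flat on the mat.
- spout (a point): Middle of the chute floor's upper edge at the open end: (105, 0, 3) mm in the chute's frame.
- handle_top (a point): Centre of the top of the chute's handle: (-55, 0, 76) mm in the chute's frame.
- nut1: Loose bright steel hex nut 1 of 4, 19 mm across flats, 22 mm across corners, 10 mm thick, 17 g, lying flat in the chute between handle and spout; slides when the chute slopes by about 14 to 20 degrees. Origin: centre of its underside.
- nut2: Loose bright steel hex nut 2 of 4, 19 mm across flats, 22 mm across corners, 10 mm thick, 17 g, lying flat in the chute between handle and spout; slides when the chute slopes by about 14 to 20 degrees. Origin: centre of its underside.
- nut3: Loose bright steel hex nut 3 of 4, 19 mm across flats, 22 mm across corners, 10 mm thick, 17 g, lying flat in the chute between handle and spout; slides when the chute slopes by about 14 to 20 degrees. Origin: centre of its underside.
- nut4: Loose bright steel hex nut 4 of 4, 19 mm across flats, 22 mm across corners, 10 mm thick, 17 g, lying flat in the chute between handle and spout; slides when the chute slopes by about 14 to 20 degrees. Origin: centre of its underside.
- cup: Paper cup, 72 mm wide, 85 mm high; bystander. Origin: centre of its underside.
- bottle: White bottle with blue cap, 64 mm wide, 170 mm high; bystander. Origin: centre of its underside.
- glue_can: Steel can with paper label, 72 mm wide, 100 mm high; bystander. Origin: centre of its underside.
- wrench: Wrench lying on the bench; bystander. Origin: centre of its underside.
- screwdriver: Screwdriver lying on the bench; bystander. Origin: centre of its underside.
- gasket: Black rubber ring, outside 80 mm, 8 mm thick, lying on the bench; bystander. Origin: centre of its underside.
There are look-alikes about, which are no part of the job. Of the things that look like the hopper, the largest one is meant.

How it is judged:
By the outcome, as a careful person would: the job done as asked, in the order asked, and still so for the second after the job is handed in, with the robot touching nothing.
It also fails if it takes over 72 s, if anything falls off the work surface, if the arm or the gripper's body presses on something with over 40 N, if the wrist force passes 120 N, or if a joint passes its speed limit or range.

## Working session

There is one attempt and no reset: what is moved stays moved. The work goes in short steps, Python scripts to look and compute and a shell command to move; the robot and the scene stay as the last step left them, time stands still between calls to the robot, and variables do not carry over. Pictures are saved under pics/ and viewed, and the job is handed in when it is done.

```bash
ls; mkdir -p pics
cat > h.py <<'E'
import numpy as np, cv2
from station import ctrl, imaging
from scipy.spatial.transform import Rotation as Rn
def cam(n):
    c=imaging.camera(n); c['R']=cv2.Rodrigues(np.array(c['rvec'],float))[0]; c['t']=np.array(c['tvec'],float).reshape(3); c['K']=np.array(c['mtx'],float); return c
def save(c,fn,crop=None,s=1):
    im=c['image']
    if crop: x0,y0,x1,y1=crop; im=im[y0:y1,x0:x1]
    im=cv2.resize(im,None,fx=s,fy=s,interpolation=cv2.INTER_CUBIC)
    cv2.imwrite('pics/'+fn,im[:,:,::-1])
def proj(c,P):
    p=c['R']@np.array(P,float)+c['t']; x,y=p[:2]/p[2]; f=1+c['k1']*(x*x+y*y)
    return (c['K']@np.array([x*f,y*f,1]))[:2]
def ray(c,uv):
    a=np.linalg.solve(c['K'],[uv[0],uv[1],1.])[:2]; x=a.copy()
    for _ in range(30): x=a/(1+c['k1']*(x@x))
    d=c['R'].T@np.array([x[0],x[1],1.]); return -c['R'].T@c['t'],d/np.linalg.norm(d)
def onz(c,uv,z):
    o,d=ray(c,uv); return o+d*(z-o[2])/d[2]
def two(c1,u1,c2,u2):
    o1,d1=ray(c1,u1);o2,d2=ray(c2,u2)
    s=np.linalg.lstsq(np.c_[d1,-d2],o2-o1,rcond=None)[0]
    p,q=o1+s[0]*d1,o2+s[1]*d2; return (p+q)/2,np.linalg.norm(p-q)
E
python3 - <<'E'
from h import *
for n in ['side','top','wrist']:
    c=cam(n); save(c,n+'0.png'); print(n,c['K'].tolist(),c['k1'],-c['R'].T@c['t'])
print(ctrl.get_obs())
E
```

```text
pics
side [[388.96679021146934, 0.0, 320.81860488537774], [0.0, 388.96679021146934, 195.24805235792476], [0.0, 0.0, 1.0]] -0.0009410445366231428 [0.18743671 0.8380689  0.6006811 ]
top [[430.2544674791892, 0.0, 319.50572427303695], [0.0, 430.2544674791892, 193.63878533369837], [0.0, 0.0, 1.0]] 0.02603388986453725 [0.40127674 0.10104384 1.15467192]
wrist [[329.2163927317685, 0.0, 324.9728276955558], [0.0, 329.2163927317685, 201.66643156280625], [0.0, 0.0, 1.0]] -0.04098343645924025 [ 0.30803545 -0.46242761  0.38467824]
{'time_s': 0.15, 'qpos': array([-1.19162891e+00,  3.00328193e-01,  1.52142221e+00,  2.42559882e-05,
        1.32071981e+00, -6.66177737e-02]), 'joint_vel': array([-0.00019219, -0.00231841, -0.00124225,  0.00162011,  0.00117268,
       -0.00233586]), 'tau': array([ 4.60187603e-04, -5.31958330e+01, -3.52820814e+01,  7.08285696e-02,
        2.36062839e-02, -7.32711214e-05]), 'ee_pos': array([ 0.23709148, -0.49614738,  0.3022319 ]), 'eef_rot': array([-3.14071860e+00, -8.18624669e-05,  4.45779144e-01]), 'force': array([-0.36032428,  1.05291449, -0.38457677]), 'moment': array([-0.03359603,  0.00465633,  0.00331109]), 'grip_width': 0.09410929855470272}
```

View pics/top0.png

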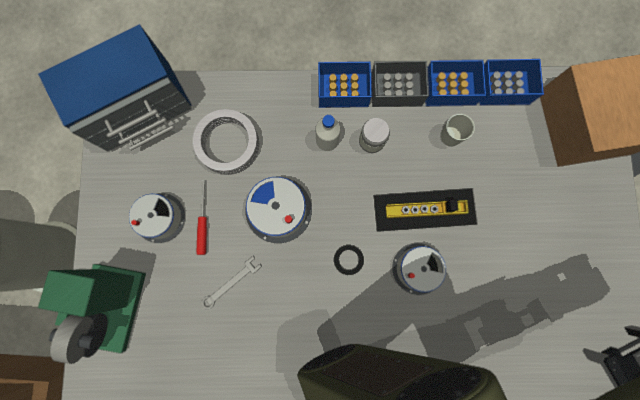

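View pics/side0.png

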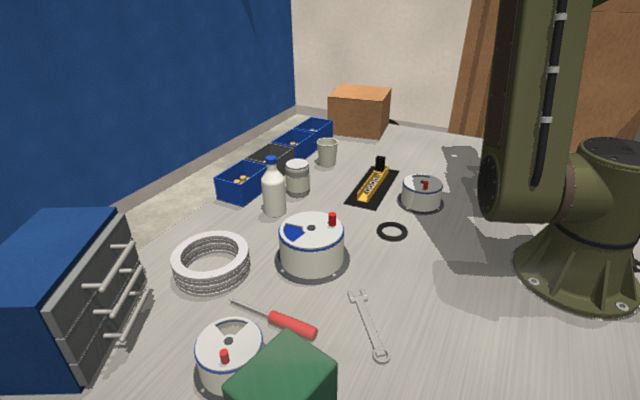

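View pics/wrist0.png

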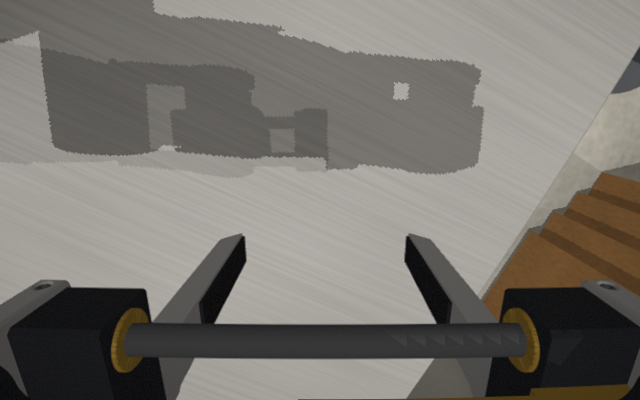

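Run:
```python
from h import *
c=cam('top'); save(c,'tc.png',(120,160,480,300),2.2)
save(c,'tc1.png',(232,162,322,252),6)
save(c,'tc2.png',(365,180,485,240),6)
c=cam('side'); save(c,'sc1.png',(260,195,360,285),6)
```

```text
(no output)
```

View pics/tc1.png

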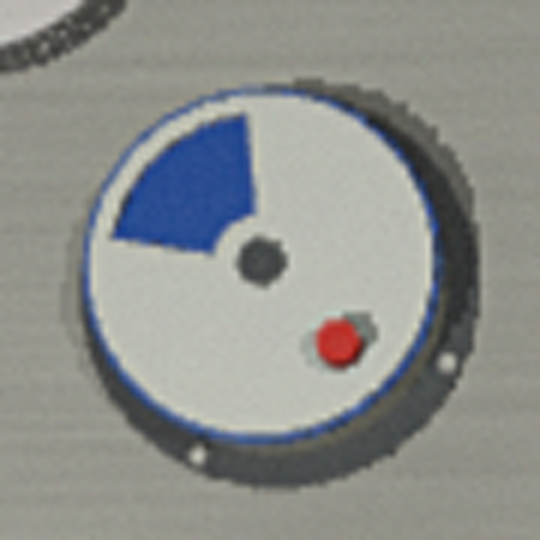

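View pics/tc2.png

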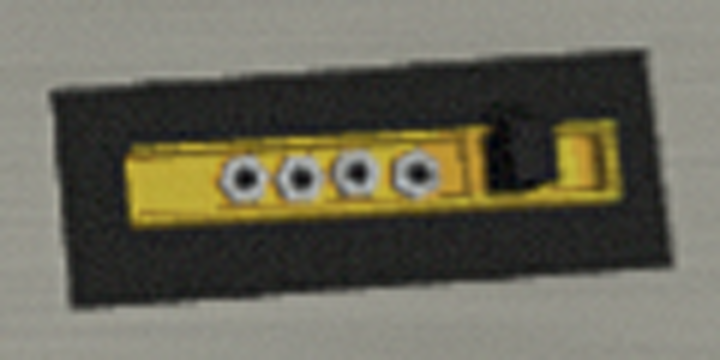

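View pics/sc1.png

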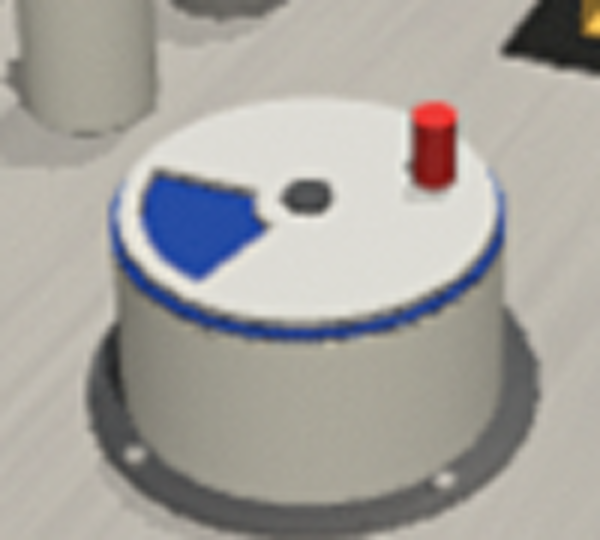

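View pics/tc.png

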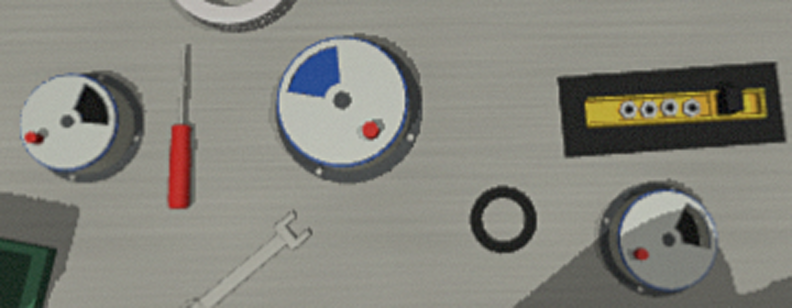

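Run:
```python
from h import *
c=cam('top'); s=cam('side'); im=c['image'].astype(int)
print('dirs',proj(c,[.4,.1,0]),proj(c,[.5,.1,0]),proj(c,[.4,.2,0]))
# precise red knob top
hsv=cv2.cvtColor(c['image'],cv2.COLOR_RGB2HSV); hs=cv2.cvtColor(s['image'],cv2.COLOR_RGB2HSV)
def comps(m,mn=15):
    n,l,st,ce=cv2.connectedComponentsWithStats(m.astype(np.uint8)); return [(ce[i].round(2).tolist(),st[i].tolist()) for i in range(1,n) if st[i][4]>=mn]
red=((hsv[...,0]<8)|(hsv[...,0]>172))&(hsv[...,1]>130)&(hsv[...,2]>100)
print('red',comps(red,8))
redS=((hs[...,0]<8)|(hs[...,0]>172))&(hs[...,1]>130)&(hs[...,2]>90)
print('redS',comps(redS,8))
# hopper disc: blue rim ellipse
blue=(hsv[...,0]>105)&(hsv[...,0]<125)&(hsv[...,1]>100)
print('blue',[q for q in comps(blue,20)])
ys,xs=np.where(blue[170:250,235:320]); pts=np.c_[xs+235,ys+170].astype(np.float32)
hull=cv2.convexHull(pts); e=cv2.fitEllipse(hull); print('rim',e,onz(c,e[0],.083))
cap=(im[200:212,270:282].sum(2)<330); ys,xs=np.where(cap); print('cap',xs.mean()+270,ys.mean()+200, onz(c,(xs.mean()+270,ys.mean()+200),.09))
# yellow
yel=(hsv[...,0]>15)&(hsv[...,0]<35)&(hsv[...,1]>120)
print('yel',comps(yel,20))
ys,xs=np.where(yel[180:235,370:480]); print(cv2.minAreaRect(np.c_[xs+370,ys+180].astype(np.float32)))
blk=(im.sum(2)<190)
print('blk',comps(blk,200))
```

```text
dirs [319.83972024 264.02233675] [319.47009636 226.25283585] [282.04534831 264.41191096]
red [([287.95, 218.71], [285, 215, 7, 8, 41]), ([201.05, 235.6], [197, 217, 9, 38, 322]), ([133.81, 222.1], [131, 220, 6, 5, 21]), ([411.65, 275.25], [410, 273, 5, 5, 20])]
redS [([425.36, 184.64], [423, 181, 5, 9, 33]), ([332.0, 218.64], [329, 212, 7, 14, 92]), ([291.82, 323.31], [268, 311, 48, 27, 497]), ([223.78, 355.74], [220, 349, 8, 15, 93])]
blue [([104.09, 74.69], [39, 25, 144, 102, 6640]), ([485.37, 81.45], [425, 59, 119, 47, 3776]), ([344.77, 83.73], [318, 62, 54, 46, 1859]), ([327.95, 120.8], [322, 115, 13, 13, 122]), ([263.62, 193.25], [251, 181, 23, 23, 342]), ([290.9, 226.5], [271, 209, 34, 27, 52]), ([257.8, 228.57], [249, 220, 21, 15, 30])]
rim ((275.3178405761719, 205.9560546875), (58.441864013671875, 60.20511245727539), 55.009578704833984) [0.54500159 0.2104345  0.083     ]
cap 275.2173913043478 205.08695652173913 [0.54625239 0.20998536 0.09      ]
yel [([625.34, 60.31], [619, 57, 14, 10, 35]), ([636.55, 60.0], [634, 56, 6, 11, 22]), ([612.32, 72.87], [601, 61, 25, 30, 182]), ([
[... 1163 characters left out ...]
2647705078), 86.633544921875)
blk [([137.49, 106.97], [65, 30, 126, 121, 2884]), ([463.33, 71.35], [432, 61, 53, 33, 733]), ([530.13, 114.64], [371, 61, 269, 105, 5340]), ([521.16, 71.04], [489, 60, 53, 33, 838]), ([346.46, 69.79], [320, 63, 50, 33, 603]), ([405.18, 70.5], [376, 62, 51, 33, 651]), ([344.08, 101.49], [319, 97, 52, 11, 497]), ([139.0, 125.96], [122, 115, 36, 23, 203]), ([424.8, 209.76], [374, 189, 103, 42, 2605]), ([348.44, 259.64], [334, 245, 30, 30, 365]), ([104.54, 307.54], [49, 264, 97, 99, 4272]), ([623.12, 370.79], [596, 327, 44, 73, 1761]), ([391.93, 376.57], [298, 344, 209, 56, 8654]), ([33.77, 371.33], [0, 354, 64, 46, 1761]), ([15.89, 390.96], [0, 383, 34, 17, 555])]
```

Run:
```python
from h import *
c=cam('top'); s=cam('side')
save(s,'sc2.png',(335,145,455,235),6)
im=c['image'].astype(int); hsv=cv2.cvtColor(c['image'],cv2.COLOR_RGB2HSV)
m=np.zeros((400,640),np.uint8); sub=(im.sum(2)<230)|((hsv[...,0]>15)&(hsv[...,0]<35)&(hsv[...,1]>100)); m[183:237,368:482]=sub[183:237,368:482]
m=cv2.morphologyEx(m,cv2.MORPH_CLOSE,np.ones((7,7)))
cnt=max(cv2.findContours(m,cv2.RETR_EXTERNAL,cv2.CHAIN_APPROX_NONE)[0],key=cv2.contourArea)[:,0]
W=np.array([onz(c,p,.003)[:2] for p in cnt]).astype(np.float32)
r=cv2.minAreaRect(W*1000); print('mat',r)
M=cv2.moments(W*1000); print(M['m10']/M['m00'],M['m01']/M['m00'])
y=np.zeros((400,640),np.uint8); y[190:230,375:480]=((hsv[...,0]>15)&(hsv[...,0]<35)&(hsv[...,1]>100))[190:230,375:480]
cnt=cv2.findContours(y,cv2.RETR_EXTERNAL,cv2.CHAIN_APPROX_NONE)[0]; cnt=np.vstack(cnt)[:,0]
W=np.array([onz(c,p,.028)[:2] for p in cnt]).astype(np.float32); print('chute@28',cv2.minAreaRect(W*1000))
def fr(p,z):print(p,onz(c,p,z).round(4))
k=proj
# knob
print('knob',two(c,(287.6,218.6),s,(332.4,214.3)), onz(c,(287.6,218.6),.118))
```

```text
mat ((542.9454956054688, -182.91709899902344), (99.26805114746094, 269.19049072265625), 3.51811146736145)
542.9284493356703 -183.43105216702287
chute@28 ((542.0419921875, -182.57077026367188), (39.73883819580078, 218.69007873535156), 2.458949089050293)
knob (array([0.5095484 , 0.17717974, 0.11597534]), np.float64(0.0003222966767008101)) [0.50918661 0.17697184 0.118     ]
```

View pics/sc2.png

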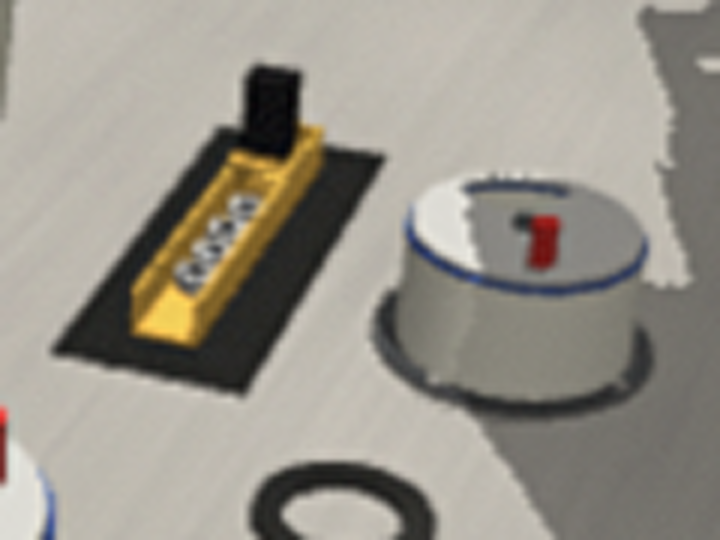

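```bash
python3 -m pendant '[[0,0,0,0,0,0.213,-1],[0,0,0,0,0,0.213,-1],[0,0,0,0,0,0.213,-1],[0,0,0,0,0,0.212,-1],[0.12,-0.3,0,0,0,0,-1],[0.12,-0.3,0,0,0,0,-1],[0.12,-0.3,0,0,0,0,-1],[0.12,-0.3,0,0,0,0,-1],[0.12,-0.3,0,0,0,0,-1],[0.12,-0.3,0,0,0,0,-1]]' 5
```

```text
time_s: 1.28
ee_pos: [0.3237, -0.2785, 0.3028]
eef_rot: [3.141, -0.0, -0.0]
force: [1.0, -0.1, -0.2]
grip_width: 0.094
```

```bash
python3 -m pendant '[[0.12,-0.29,0,0,0,0,-1],[0.12,-0.29,0,0,0,0,-1],[0.12,-0.29,0,0,0,0,-1],[0.12,-0.29,0,0,0,0,-1],[0.12,-0.29,0,0,0,0,-1],[0.12,-0.29,0,0,0,0,-1],[0.12,-0.29,0,0,0,0,-1],[0.12,-0.29,0,0,0,0,-1],[0.12,-0.29,0,0,0,0,-1],[0.12,-0.29,0,0,0,0,-1]]' && python3 -m pendant '[[0.12,-0.29,0,0,0,0,-1],[0.12,-0.29,0,0,0,0,-1],[0.12,-0.29,0,0,0,0,-1],[0,0,0,0,0,0,-1]]'
python3 - <<'E'
from h import *
c=cam('wrist'); save(c,'w1.png')
print(ctrl.get_obs()['qpos'].round(2))
E
```

```text
time_s: 2.12
ee_pos: [0.4677, 0.0698, 0.3028]
eef_rot: [-3.142, -0.0, 0.0]
force: [0.6, -1.9, 0.6]
grip_width: 0.0941
time_s: 2.45
ee_pos: [0.5116, 0.1768, 0.302]
eef_rot: [-3.141, 0.0, 0.004]
force: [-0.4, -0.5, -1.1]
grip_width: 0.094
[0.26 0.28 1.55 0.   1.31 1.83]
```

View pics/w1.png

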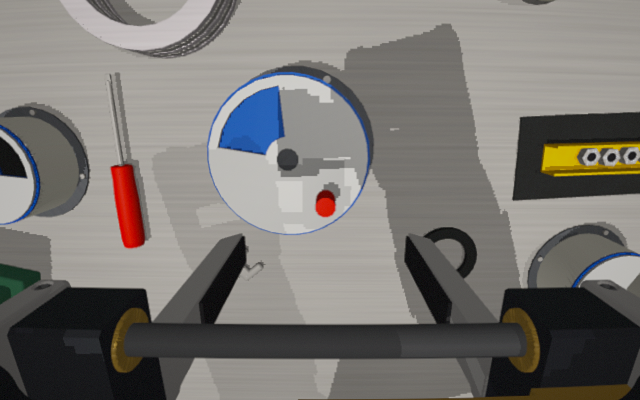

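```bash
python3 - <<'E'
from h import *
c=cam('wrist'); print(onz(c,(325.5,210),.118), onz(c,(287,159),.09))
print(ctrl.get_obs()['ee_pos'])
E
python3 -m pendant '[[-0.01,0,0.25,0,0,0,-1],[0,0,0.25,0,0,0,-1],[0,0,0.25,0,0,0,-1],[0,0,0.15,0,0,0,-1],[0,0,0,0,0,0,-1]]'
```

```text
[0.50696096 0.17353472 0.118     ] [0.54603463 0.20819545 0.09      ]
[0.51051852 0.17297108 0.30206888]
time_s: 2.97
ee_pos: [0.508, 0.1706, 0.1913]
eef_rot: [3.14, 0.006, -0.001]
force: [0.4, 0.3, -0.1]
grip_width: 0.0939
```

```bash
python3 -m pendant '[[0,-0.04,0,0,0,0,-1],[0,0,0,0,0,0,-1],[0,0,0,0,0,0,-1]]' 5;  python3 -m pendant '[[0,0,0,0,0,0,1],[0,0,0,0,0,0,1],[0,0,0,0,0,0,1],[0,0,0,0,0,0,1],[0,0,0,0,0,0,1],[0,0,0,0,0,0,1]]' 5
```

```text
time_s: 3.22
ee_pos: [0.5099, 0.1771, 0.1965]
eef_rot: [-3.141, -0.003, 0.0]
force: [-0.8, -0.6, -0.1]
grip_width: 0.0941
time_s: 3.72
ee_pos: [0.5094, 0.177, 0.1947]
eef_rot: [3.142, -0.0, 0.0]
force: [-0.3, 1.0, 0.4]
grip_width: 0.0575
```

```bash
python3 -m pendant '[[0,0,0,0,0,0,1],[0,0,0,0,0,0,1],[0,0,0,0,0,0,1],[0,0,0,0,0,0,1],[0,0,0,0,0,0,1],[0,0,0,0,0,0,1],[0,0,0,0,0,0,1],[0,0,0,0,0,0,1]]'
```

```text
time_s: 4.38
ee_pos: [0.5093, 0.177, 0.1946]
eef_rot: [3.141, 0.0, 0.0]
force: [-0.1, -0.2, 0.7]
grip_width: 0.0182
```

Run:
```python
import numpy as np
t0=-138
for k in range(14):
    a,b=np.radians(t0-10*k),np.radians(t0-10*(k+1)); R=50/120
    print(k,t0-10*k-10,(R*(np.cos(b)-np.cos(a))).round(3),(-R*(np.sin(b)-np.sin(a))).round(3))
```

```text
0 -148 -0.044 -0.058
1 -158 -0.033 -0.065
2 -168 -0.021 -0.069
3 -178 -0.009 -0.072
4 -188 0.004 -0.073
5 -198 0.016 -0.071
6 -208 0.028 -0.067
7 -218 0.04 -0.061
8 -228 0.05 -0.053
9 -238 0.058 -0.044
10 -248 0.065 -0.033
11 -258 0.069 -0.021
12 -268 0.072 -0.009
13 -278 0.073 0.004
```

```bash
python3 -m pendant '[[-0.044,-0.058,0,0,0,0,1],[-0.033,-0.065,0,0,0,0,1],[-0.021,-0.069,0,0,0,0,1],[-0.009,-0.072,0,0,0,0,1],[0.004,-0.073,0,0,0,0,1],[0,0,0,0,0,0,1]]'
python3 - <<'E'
from h import *
c=cam('wrist'); save(c,'w2.png')
c=cam('top'); save(c,'t2.png',(232,152,332,252),5)
E
```

```text
time_s: 4.88
ee_pos: [0.4967, 0.2188, 0.1944]
eef_rot: [-3.141, 0.001, 0.001]
force: [-4.5, 2.3, 0.6]
grip_width: 0.0178
```

View pics/w2.png

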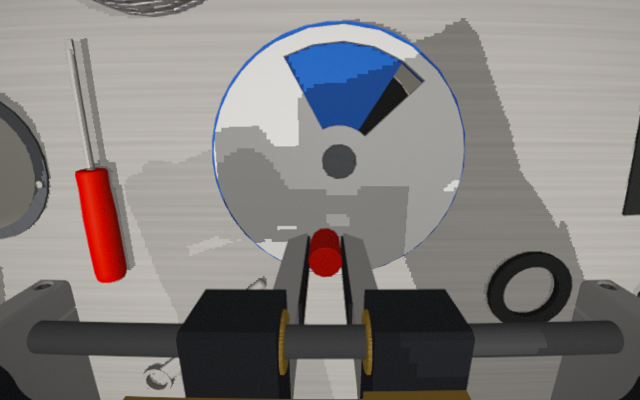

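View pics/t2.png

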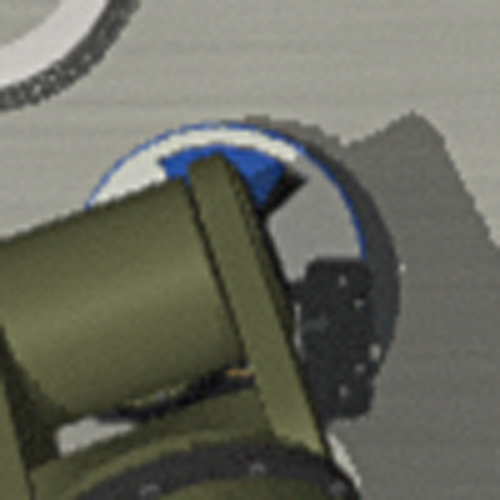

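Run:
```python
from h import *
c=cam('wrist'); A=onz(c,(339,161),.090); print(A)
for p,z in [((400,64),.083),((384,93),.083),((422,79),.088),((285,56),.088)]:
    P=onz(c,p,z); d=P-A; print(p,P.round(4),np.hypot(*d[:2]).round(4),np.degrees(np.arctan2(d[1],d[0])).round(1))
```

```text
[0.54670461 0.20975398 0.09      ]
(400, 64) [0.5996 0.1764 0.083 ] 0.0625 -32.2
(384, 93) [0.5842 0.1846 0.083 ] 0.0452 -33.9
(422, 79) [0.5915 0.165  0.088 ] 0.0633 -45.0
(285, 56) [0.6028 0.2392 0.088 ] 0.0634 27.7
```

```bash
python3 -m pendant '[[0.016,-0.071,0,0,0,0,1],[0.028,-0.067,0,0,0,0,1],[0.04,-0.061,0,0,0,0,1],[0.05,-0.053,0,0,0,0,1],[0.058,-0.044,0,0,0,0,1],[0.05,-0.026,0,0,0,0,1],[0,0,0,0,0,0,1]]'
python3 - <<'E'
from h import *
c=cam('wrist'); save(c,'w3.png')
c=cam('top'); save(c,'t3.png',(232,152,332,252),5)
E
```

```text
time_s: 5.62
ee_pos: [0.5272, 0.2569, 0.1947]
eef_rot: [-3.141, -0.001, 0.0]
force: [-0.2, 1.5, 0.1]
grip_width: 0.0178
```

View pics/w3.png

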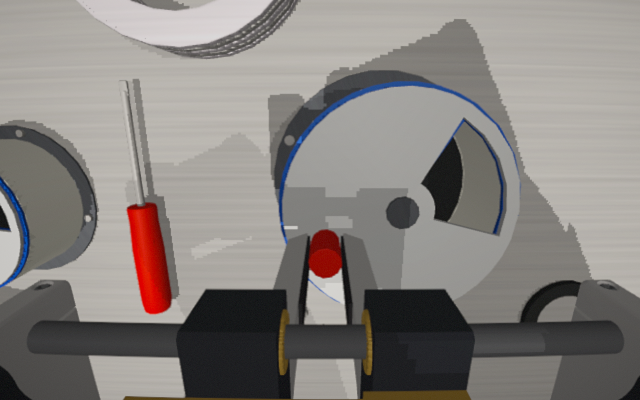

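View pics/t3.png

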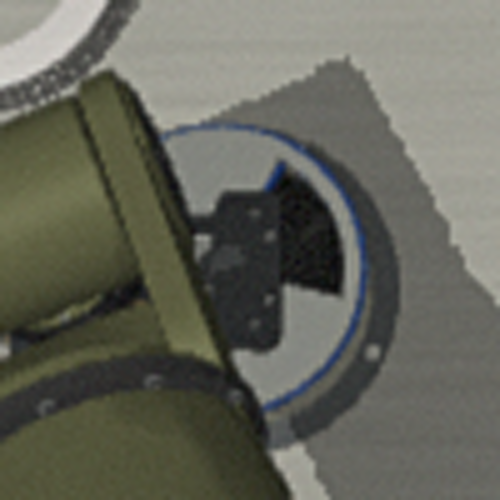

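Run:
```python
from h import *
c=cam('wrist'); save(c,'w3c.png',(380,100,520,250),5)
```

```text
(no output)
```

View pics/w3c.png

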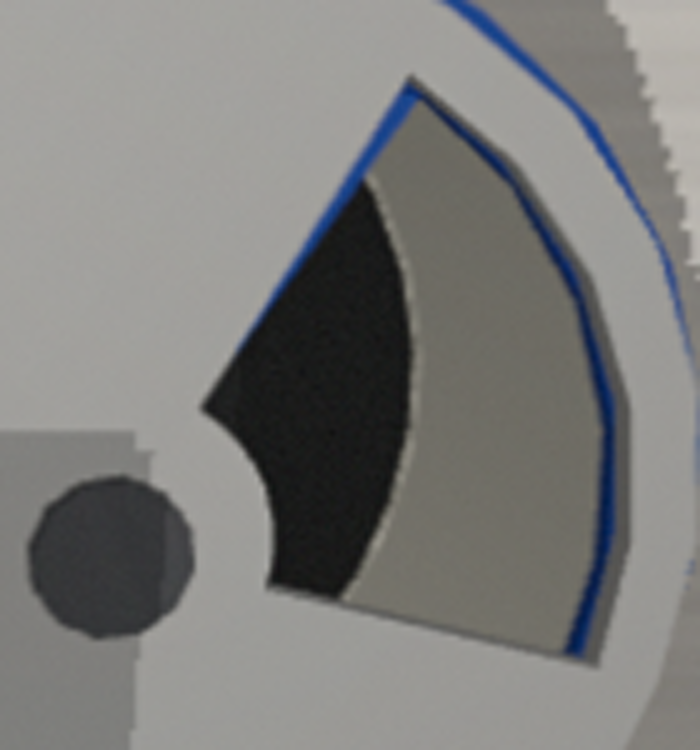

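Run:
```python
from h import *
c=cam('wrist'); A=onz(c,(380+111/5,100+557/5),.090); print(A)
def f(n,p,z):
    P=onz(c,(380+p[0]/5,100+p[1]/5),z); d=P-A; print(n,P.round(4),np.hypot(*d[:2]).round(4),np.degrees(np.arctan2(d[1],d[0])).round(1))
f('S ccw',(410,75),.088);f('S cw',(598,664),.088);f('S inner ccw',(203,407),.088);f('S inner cw',(268,587),.088)
for z in(.083,.080): f('F ccw out',(418,93),z); f('F ccw',(366,178),z); f('F cw',(568,657),z)
f('F cw top',(583,657),.083)
```

```text
[0.54610108 0.21005116 0.09      ]
S ccw [0.6021 0.1793 0.088 ] 0.0639 -28.7
S cw [0.5316 0.1477 0.088 ] 0.064 -103.1
S inner ccw [0.564  0.1999 0.088 ] 0.0206 -29.7
S inner cw [0.5417 0.1901 0.088 ] 0.0204 -102.6
F ccw out [0.6001 0.1761 0.083 ] 0.0637 -32.2
F ccw [0.5903 0.1813 0.083 ] 0.0528 -33.1
F cw [0.5306 0.1489 0.083 ] 0.0631 -104.2
F ccw out [0.6    0.1749 0.08  ] 0.0643 -33.1
F ccw [0.5901 0.1801 0.08  ] 0.0532 -34.3
F cw [0.5294 0.1472 0.08  ] 0.065 -104.8
F cw top [0.5306 0.1469 0.083 ] 0.065 -103.8
```

```bash
python3 -m pendant '[[0.026,-0.011,0,0,0,0,1],[0,0,0,0,0,0,1],[0,0,0,0,0,0,1]]'
python3 - <<'E'
from h import *
c=cam('wrist'); save(c,'w4c.png',(360,100,500,250),5)
E
```

```text
time_s: 6.07
ee_pos: [0.5292, 0.2576, 0.1947]
eef_rot: [-3.141, -0.0, 0.0]
force: [-1.9, 4.5, -2.7]
grip_width: 0.018
```

View pics/w4c.png

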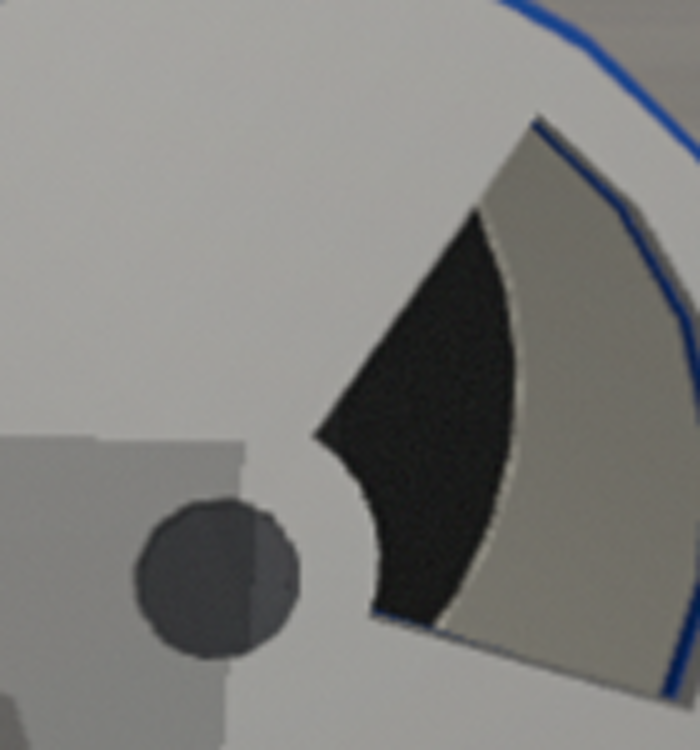

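Run:
```python
from h import *
c=cam('wrist'); A=onz(c,(360+217/5,100+579/5),.090); print(A)
def f(n,p,z):
    P=onz(c,(360+p[0]/5,100+p[1]/5),z); d=P-A; print(n,P.round(4),np.hypot(*d[:2]).round(4),np.degrees(np.arctan2(d[1],d[0])).round(1))
f('S ccw',(538,115),.088);f('S cw',(692,708),.088);f('S inner ccw',(315,434),.088);f('S inner cw',(373,614),.088)
f('F ccw out',(533,124),.083);f('F cw lower',(664,699),.080)
for th in(-68,-69,-70,-71):
  for s in(1,-1):
    a=np.radians(th+s*37.2)
    for r in(.021,.063):
      print(th,s,r,[((proj(c,[A[0]+r*np.cos(a),A[1]+r*np.sin(a),z])-[360,100])*5).round(0).tolist() for z in(.088,.084,.083,.080)])
```

```text
[0.54630724 0.21018401 0.09      ]
S ccw [0.6007 0.1767 0.088 ] 0.0639 -31.6
S cw [0.5286 0.1486 0.088 ] 0.0641 -106.0
S inner ccw [0.5637 0.1992 0.088 ] 0.0206 -32.3
S inner cw [0.5411 0.1902 0.088 ] 0.0206 -104.5
F ccw out [0.5995 0.175  0.083 ] 0.0638 -33.5
F cw lower [0.5265 0.1479 0.08  ] 0.0653 -107.6
-68 1 0.021 [[313.0, 429.0], [304.0, 421.0], [302.0, 419.0], [295.0, 414.0]]
-68 1 0.063 [[527.0, 118.0], [513.0, 116.0], [509.0, 116.0], [499.0, 115.0]]
-68 -1 0.021 [[375.0, 617.0], [365.0, 606.0], [362.0, 603.0], [355.0, 596.0]]
-68 -1 0.063 [[687.0, 699.0], [671.0, 687.0], [668.0, 684.0], [656.0, 676.0]]
-69 1 0.021 [[316.0, 430.0], [306.0, 423.0], [304.0, 421.0], [297.0, 416.0]]
-69 1 0.063 [[534.0, 123.0], [520.0, 121.0], [517.0, 121.0], [506.0, 120.0]]
-69 -1 0.021 [[374.0, 619.0], [364.0, 609.0], [361.0, 606.0], [354.0, 598.0]]
-69 -1 0.063 [[683.0, 707.0], [668.0, 695.0], [664.0, 692.0], [653.0, 683.0]]
-70 1 0.021 [[318.0, 432.0], [309.0, 424.0], [307.0, 423.0], [300.0, 417.0]]
-70 1 0.063 [[542.0, 128.0], [527.0, 127.0], [524.0, 126.0], [514.0, 125.0]]
-70 -1 0.021 [[373.0, 622.0], [363.0, 611.0], [360.0, 609.0], [353.0, 601.0]]
-70 -1 0.063 [[680.0, 715.0], [664.0, 703.0], [661.0, 700.0], [649.0, 691.0]]
-71 1 0.021 [[321.0, 433.0], [311.0, 426.0], [309.0, 424.0], [302.0, 419.0]]
-71 1 0.063 [[549.0, 134.0], [535.0, 132.0], [531.0, 132.0], [521.0, 130.0]]
-71 -1 0.021 [[372.0, 625.0], [361.0, 614.0], [359.0, 611.0], [352.0, 603.0]]
-71 -1 0.063 [[676.0, 723.0], [661.0, 710.0], [657.0, 707.0], [646.0, 698.0]]
```

```bash
python3 -m pendant '[[0.011,-0.004,0,0,0,0,1],[0,0,0,0,0,0,1],[0,0,0,0,0,0,1]]'
python3 - <<'E'
from h import *
c=cam('wrist'); save(c,'w5c.png',(360,100,500,250),5)
E
```

```text
time_s: 6.42
ee_pos: [0.5305, 0.258, 0.1947]
eef_rot: [-3.141, 0.0, 0.0]
force: [-1.3, 6.1, -2.1]
grip_width: 0.0176
```

View pics/w5c.png

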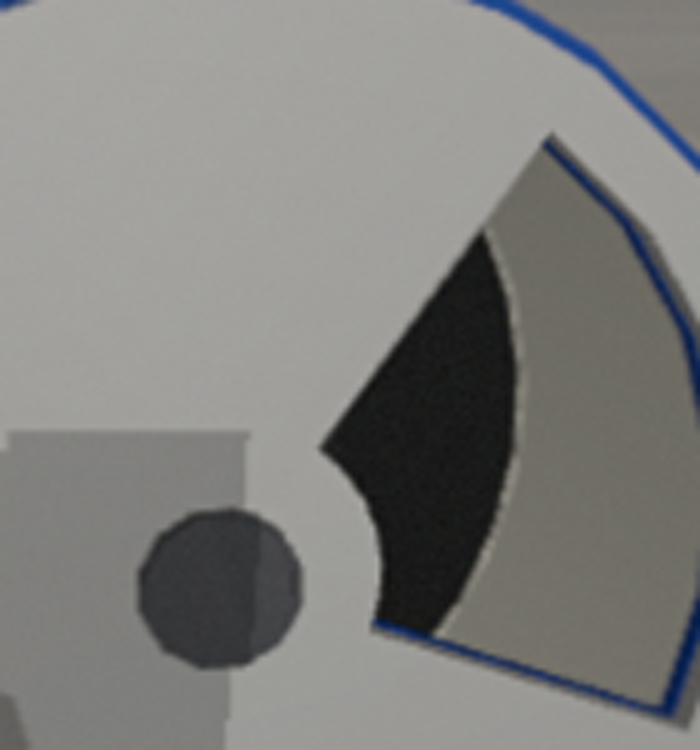

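```bash
python3 -m pendant '[[0,0,0,0,0,0,-1],[0,0,0,0,0,0,-1],[0,0,0,0,0,0,-1],[0,0,0,0,0,0,-1],[0,0,0,0,0,0,-1],[0,0,0,0,0,0,-1]]'; python3 -m pendant '[[0,0,-0.2,0,0,0,-1],[0,0,-0.3,0,0,0,-1],[0,0,-0.3,0,0,0,-1],[0,0,-0.2,0,0,0,-1],[0,0,0,0,0,0,-1]]';  python3 - <<'E'
from h import *
c=cam('wrist'); save(c,'w6.png'); save(cam('side'),'s6.png',(260,195,360,285),6)
E
```

```text
time_s: 6.97
ee_pos: [0.5306, 0.2578, 0.1947]
eef_rot: [3.141, -0.0, 0.0]
force: [0.5, -0.3, -0.8]
grip_width: 0.0547
time_s: 7.38
ee_pos: [0.5313, 0.2582, 0.3205]
eef_rot: [-3.138, -0.008, 0.0]
force: [1.0, 0.1, 1.2]
grip_width: 0.0875
```

View pics/w6.png

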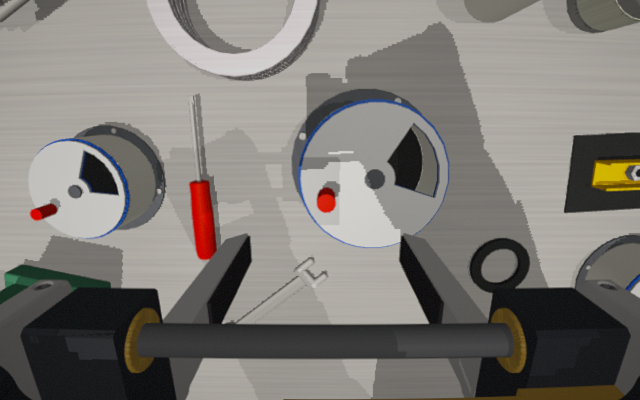

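View pics/s6.png

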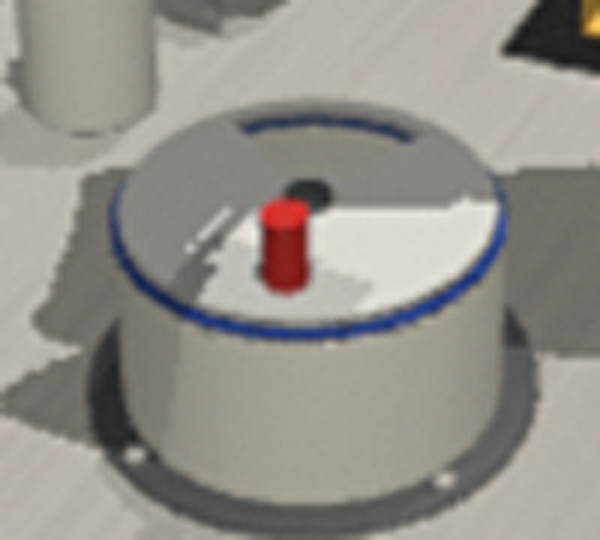

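```bash
python3 -m pendant '[[-0.14,0.27,0,0,0,0,-1],[-0.14,0.27,0,0,0,0,-1],[-0.14,0.27,0,0,0,0,-1],[0,0,0,0,0,0,-1],[0,0,0,0,0,0,-1]]';  python3 - <<'E'
from h import *
c=cam('wrist'); save(c,'w7.png')
save(c,'w7c.png',(250,60,410,220),5)
E
```

```text
time_s: 7.9
ee_pos: [0.4797, 0.1597, 0.3138]
eef_rot: [3.141, 0.001, -0.002]
force: [0.7, 0.3, -0.2]
grip_width: 0.0938
```

View pics/w7c.png

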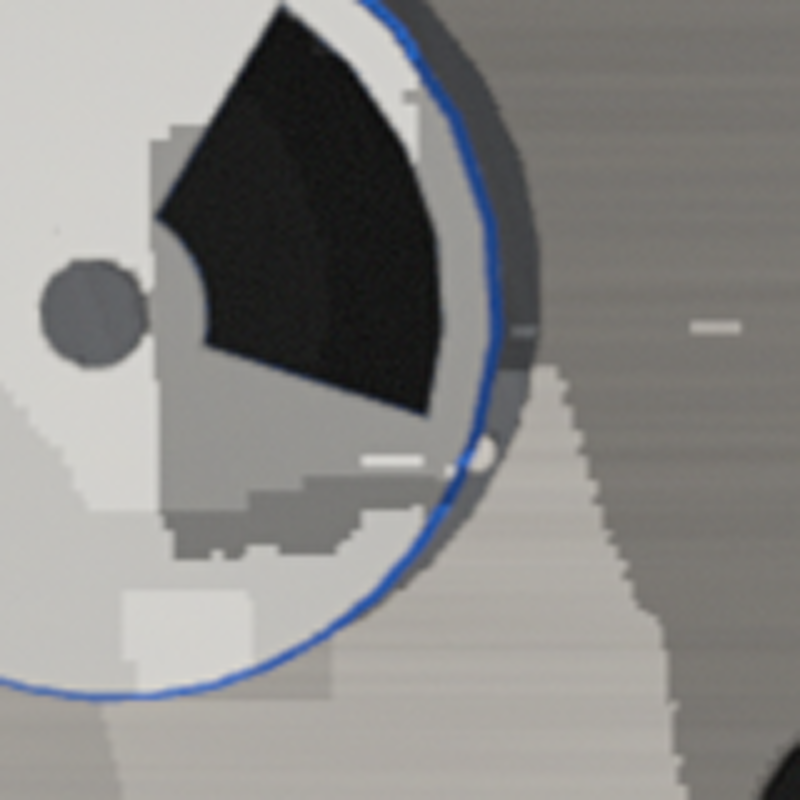

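```bash
python3 - <<'E'
from h import *
c=cam('wrist'); A=onz(c,(250+95/5,60+314/5),.090); print(A)
def f(p,z):
    P=onz(c,(250+p[0]/5,60+p[1]/5),z); d=P-A; print(P.round(4),np.hypot(*d[:2]).round(4),np.degrees(np.arctan2(d[1],d[0])).round(1))
f((283,5),.088);f((428,414),.088)
E
python3 -m pendant '[[0.01,0.3,0,0,0,0,-1],[0.01,0.3,0,0,0,0,-1],[0.01,0.3,0,0,0,0,-1],[0.01,0.3,0,0,0,0,-1],[0.01,0.3,0,0,0,0,-1],[0.01,0.3,0,0,0,0,-1],[0.01,0.3,0,0,0,0,-1],[0.01,0.3,0,0,0,0,-1],[0.01,0.3,0,0,0,0,-1],[0,0.3,0,0,0,0,-1]]'; python3 -m pendant '[[0,0.3,0,0,0,-0.117,-1],[0,0,0,0,0,0,-1],[0,0,0,0,0,0,-1]]';  python3 - <<'E'
from h import *
c=cam('wrist'); save(c,'w8.png')
c=cam('top'); save(c,'t8.png')
E
```

```text
[0.5467046  0.21084378 0.09      ]
[0.5995 0.176  0.088 ] 0.0632 -33.4
[0.5284 0.1501 0.088 ] 0.0634 -106.8
time_s: 8.83
ee_pos: [0.4918, -0.2005, 0.3138]
eef_rot: [-3.141, 0.001, 0.001]
force: [0.1, 0.4, -0.6]
grip_width: 0.0936
time_s: 9.08
ee_pos: [0.4915, -0.2361, 0.3134]
eef_rot: [-3.14, 0.001, 0.06]
force: [-0.2, 0.3, 0.0]
grip_width: 0.0939
```

View pics/w8.png

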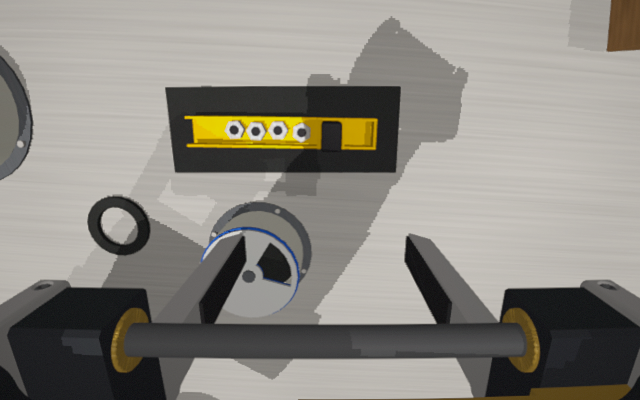

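View pics/t8.png

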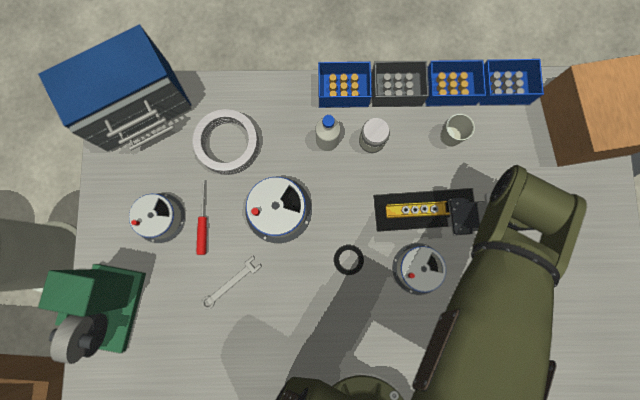

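Run:
```python
from h import *
c=cam('wrist'); save(c,'w8c.png',(160,80,410,180),3.2); save(c,'w8d.png',(310,110,390,160),8)
for p in [(166,88),(400,87),(395,171),(176,172)]: print(onz(c,p,.003).round(4))
```

```text
[ 0.583  -0.0462  0.003 ]
[ 0.5998 -0.3134  0.003 ]
[ 0.503 -0.319  0.003]
[ 0.4854 -0.0527  0.003 ]
```

View pics/w8c.png

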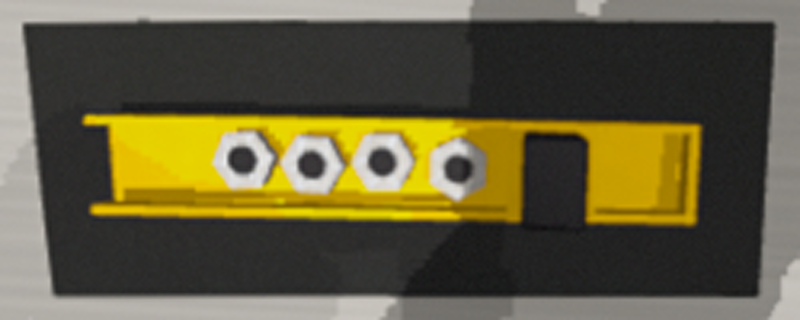

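View pics/w8d.png

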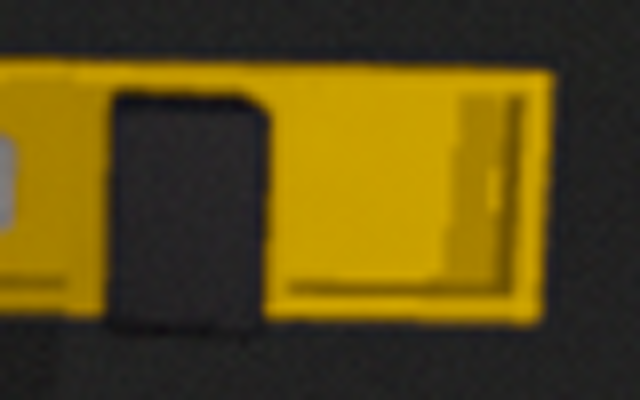

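Run:
```python
from h import *
c=cam('wrist')
P=[onz(c,p,.028) for p in [(379.1,118.75),(378.1,150.4),(186.6,116.9),(188.75,146.6)]]
for p in P: print(p.round(4))
b=(P[0]+P[1])/2; f=(P[2]+P[3])/2; d=f-b; print('len',np.linalg.norm(d),'ctr',(b+f)/2,'yaw',np.degrees(np.arctan2(d[1],d[0])))
u=d/np.linalg.norm(d); print('handle pred',(b+f)/2-.055*u)
H=[onz(c,(310+x/8,110+y/8),.079) for x,y in [(113,108),(266,112),(262,328),(108,325)]]
for p in H: print(p.round(4))
print(np.mean(H,0), ctrl.get_obs()['ee_pos'],ctrl.get_obs()['eef_rot'])
```

```text
[ 0.5637 -0.289   0.028 ]
[ 0.5294 -0.2915  0.028 ]
[ 0.553  -0.0787  0.028 ]
[ 0.5206 -0.0797  0.028 ]
len 0.21128099625378777 ctr [ 0.54165535 -0.18476097  0.028     ] yaw 92.64716732592564
handle pred [ 0.54419554 -0.23970228  0.028     ]
[ 0.5569 -0.2295  0.079 ]
[ 0.5576 -0.2475  0.079 ]
[ 0.5322 -0.249   0.079 ]
[ 0.5314 -0.2305  0.079 ]
[ 0.54452757 -0.23914307  0.079     ] [ 0.49150526 -0.23398644  0.31448697] [-3.14130592e+00  1.60151859e-04  6.27866568e-02]
```

```bash
python3 -m pendant '[[0.22,0.03,0,0,0,0.033,-1],[0.22,0.03,0,0,0,0,-1],[0,0,0.25,0,0,0,-1],[0,0,0.25,0,0,0,-1],[0,0,0.25,0,0,0,-1],[0,0,0.25,0,0,0,0],[0,0,0,0,0,0,0],[0,0,0,0,0,0,0]]' 60;  python3 - <<'E'
from h import *
c=cam('wrist'); save(c,'w9.png'); save(cam('side'),'s9.png',(335,125,455,215),6)
print(ctrl.get_obs()['ee_pos'],ctrl.get_obs()['eef_rot'])
E
```

```text
time_s: 9.95
ee_pos: [0.5443, -0.2387, 0.1945]
eef_rot: [-3.141, 0.002, 0.045]
force: [-0.1, -0.1, 0.3]
grip_width: 0.0773
[ 0.54493475 -0.23949131  0.19693891] [ 3.14020515e+00 -2.49338523e-03  4.48308258e-02]
```

View pics/w9.png

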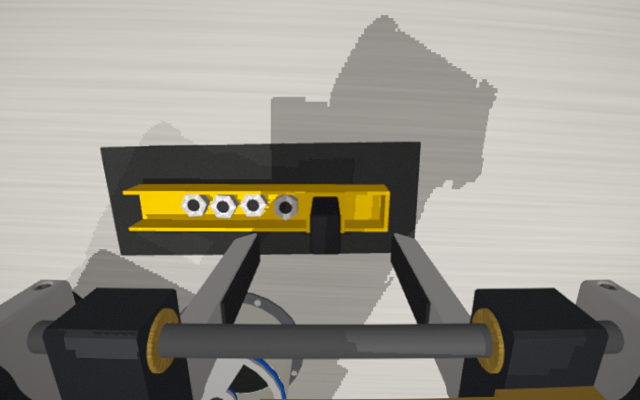

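View pics/s9.png

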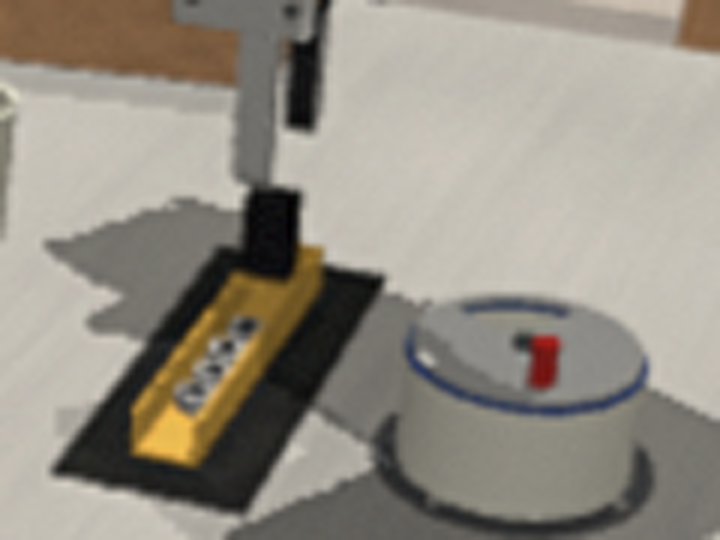

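```bash
python3 -m pendant '[[0,0,0.25,0,0,0,0],[0,0,0.24,0,0,0,0],[0,0,0,0,0,0,0],[0,0,0,0,0,0,0.3],[0,0,0,0,0,0,0.6],[0,0,0,0,0,0,1],[0,0,0,0,0,0,1],[0,0,0,0,0,0,1],[0,0,0,0,0,0,1]]' 40; python3 -m pendant '[[0,0,0,0,0,0,1],[0,0,0,0,0,0,1],[0,0,0,0,0,0,1]]'
```

```text
time_s: 10.8
ee_pos: [0.5446, -0.2399, 0.1374]
eef_rot: [3.141, -0.002, 0.044]
force: [-1.7, 0.8, 8.1]
grip_width: 0.0194
time_s: 11.05
ee_pos: [0.5446, -0.2399, 0.1374]
eef_rot: [3.141, -0.002, 0.044]
force: [-1.7, 1.6, 8.0]
grip_width: 0.0197
```

```bash
python3 -m pendant '[[0,0,-0.02,0,0,0,1],[0,0,-0.03,0,0,0,1],[0,0,-0.05,0,0,0,1],[0,0,-0.08,0,0,0,1],[0,0,-0.1,0,0,0,1],[0,0,-0.1,0,0,0,1],[0,0,-0.1,0,0,0,1],[0,0,-0.05,0,0,0,1],[0,0,0,0,0,0,1],[0,0,0,0,0,0,1]]';  python3 - <<'E'
from h import *
c=cam('wrist'); save(c,'w10.png'); save(cam('side'),'s10.png',(305,105,465,225),5)
print(ctrl.get_obs()['moment'])
E
```

```text
time_s: 11.88
ee_pos: [0.5441, -0.2397, 0.1997]
eef_rot: [3.141, -0.0, 0.044]
force: [0.0, -0.3, -3.6]
grip_width: 0.0197
[-0.10403342  0.010863    0.04820891]
```

View pics/w10.png

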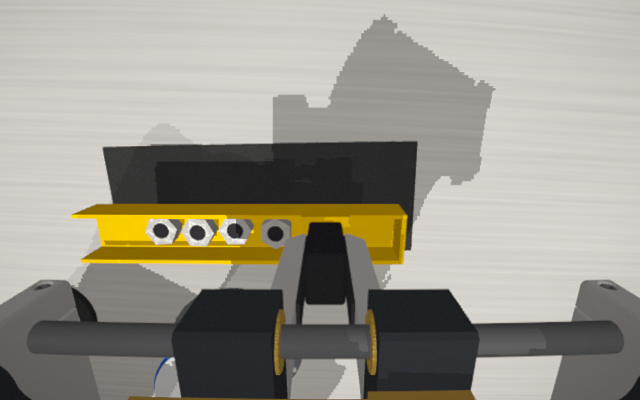

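View pics/s10.png

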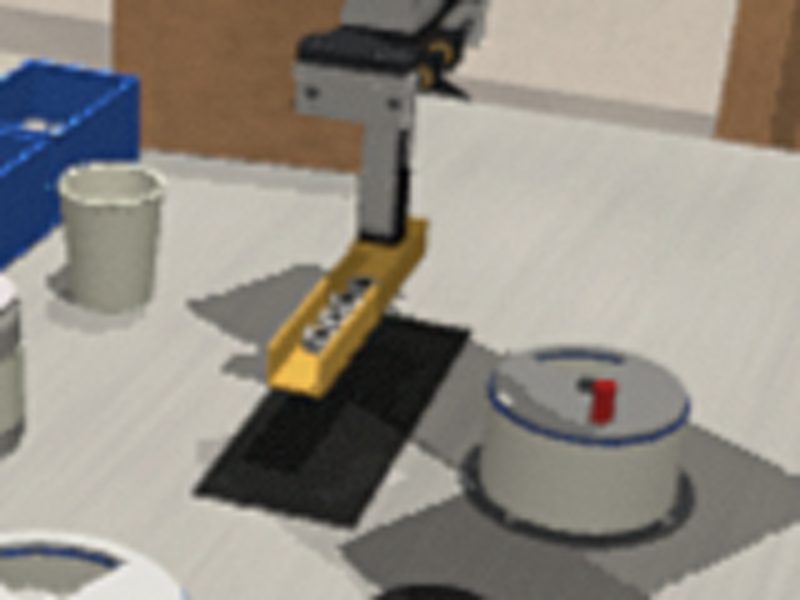

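```bash
python3 -m pendant '[[0,0,-0.03,0,0,-0.04,1],[0,0,-0.06,0,0,-0.08,1],[0,0,-0.08,0,0,-0.09,1],[0,0,-0.08,0,0,-0.09,1],[0,0,-0.08,0,0,-0.09,1],[0,0,-0.08,0,0,-0.09,1],[0,0,-0.06,0,0,-0.06,1],[0,0,-0.03,0,0,-0.04,1],[0,0,0,0,0,0,1]]' && python3 -m pendant '[[0.02,-0.03,0,0,0,0,1],[0.05,-0.06,0,0,0,0,1],[0.07,-0.09,0,0,0,0,1],[0.09,-0.12,0,0,0,0,1],[0.1,-0.13,0,0,0,0,1],[0.1,-0.13,0,0,0,0,1],[0.1,-0.13,0,0,0,0,1],[0.1,-0.13,0,0,0,0,1],[0.1,-0.13,0,0,0,0,1],[0.1,-0.13,0,0,0,0,1]]'; python3 -m pendant '[[0.1,-0.13,0,0,0,0,1],[0.09,-0.12,0,0,0,0,1],[0.07,-0.09,0,0,0,0,1],[0.05,-0.06,0,0,0,0,1],[0.02,-0.03,0,0,0,0,1],[0,0,0,0,0,0,1],[0,0,0,0,0,0,1]]';  python3 - <<'E'
from h import *
c=cam('wrist'); save(c,'w11.png'); save(cam('side'),'s11.png',(180,105,420,285),3.3);save(cam('top'),'t11.png',(240,120,440,270),4)
E
```

```text
time_s: 12.73
ee_pos: [0.5442, -0.2398, 0.26]
eef_rot: [3.141, -0.001, 0.349]
force: [-0.3, 0.6, -3.8]
grip_width: 0.0199
time_s: 13.57
ee_pos: [0.5938, -0.0816, 0.2591]
eef_rot: [-3.141, 0.0, 0.348]
force: [0.4, 0.1, -3.3]
grip_width: 0.0197
time_s: 14.15
ee_pos: [0.6131, -0.0222, 0.2593]
eef_rot: [3.142, 0.0, 0.348]
force: [-0.3, 0.7, -3.3]
grip_width: 0.0198
```

View pics/w11.png

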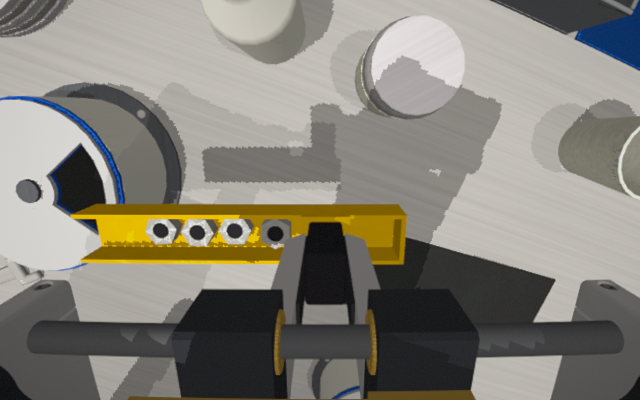

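View pics/s11.png

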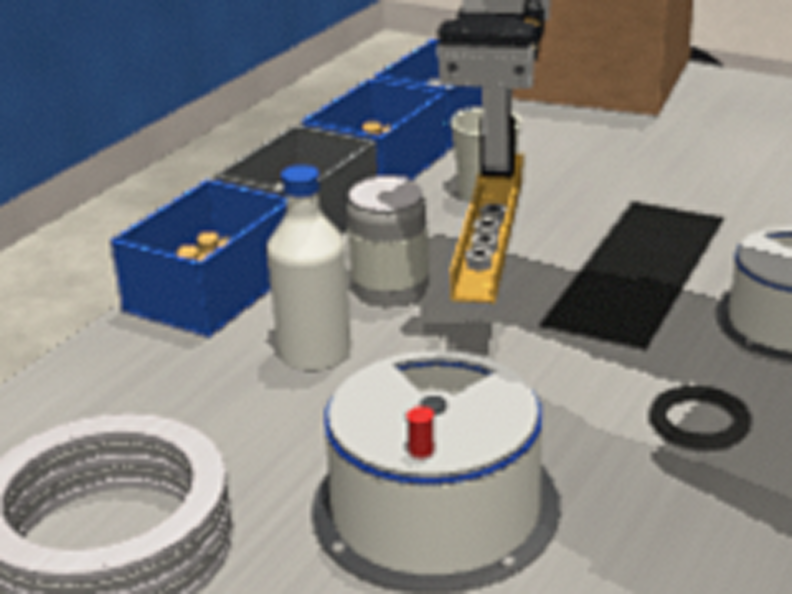

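View pics/t11.png

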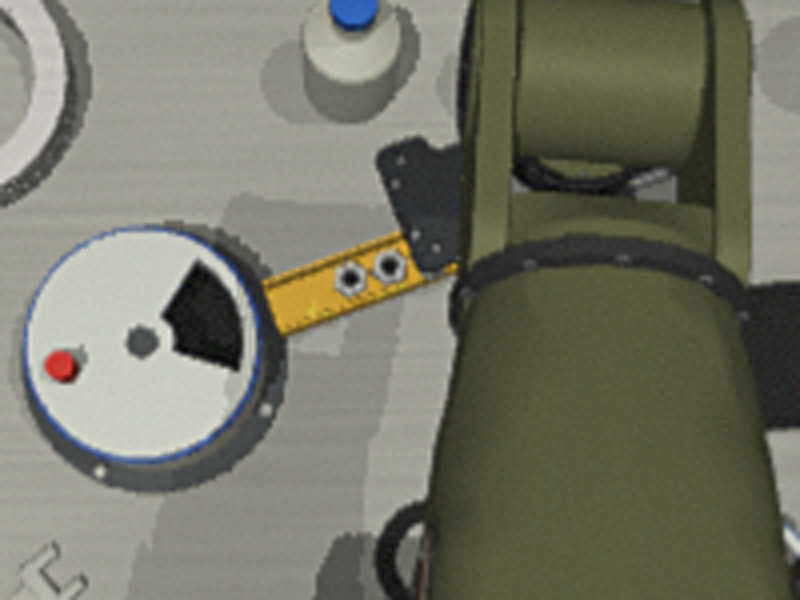

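```bash
cat >> h.py <<'E'
def spout(P=(0,-.160,.1314)):
    o=ctrl.get_obs(); R=Rn.from_euler('xyz',o['eef_rot']).as_matrix(); return o['ee_pos']+R@np.array(P)
E
python3 - <<'E'
from h import *
t=cam('top'); s=cam('side')
for n,P in [('sp',(0,-.16,.1314)),('lip x-',(-.0165,-.16,.1344)),('lip x+',(.0165,-.16,.1344)),('wall top x-',(-.0165,-.16,.1094)),('wall top x+',(.0165,-.16,.1094))]:
    X=spout(P); print(n,X.round(4),((proj(t,X)-[240,120])*4).round(0),((proj(s,X)-[180,105])*3.3).round(0))
o=ctrl.get_obs();print(o['ee_pos'],o['eef_rot'])
S=spout(); A=np.array([.5463,.2103]); d=S[:2]-A; a=np.radians(-70); u=np.array([np.cos(a),np.sin(a)]); v=np.array([-u[1],u[0]]); print('r along',d@u,'lat',d@v)
E
```

```text
sp [0.5587 0.128  0.1281] [271. 310.] [472. 297.]
lip x- [0.5432 0.1224 0.1251] [280. 336.] [495. 301.]
lip x+ [0.5742 0.1336 0.1251] [261. 286.] [450. 299.]
wall top x- [0.5432 0.1224 0.1501] [279. 330.] [495. 271.]
wall top x+ [0.5742 0.1336 0.1501] [260. 279.] [449. 269.]
[ 0.61312002 -0.02248372  0.25953237] [ 3.14152132e+00 -8.30800777e-05  3.47052307e-01]
r along 0.08160865514808033 lat -0.016493374469702823
```

```bash
python3 -m pendant '[[0.02,-0.03,0,0,0,0,1],[0.04,-0.05,0,0,0,0,1],[0.04,-0.05,0,0,0,0,1],[0.03,-0.04,0.03,0,0,0,1],[0.008,-0.025,0.05,0,0,0,1],[0,0,0.06,0,0,0,1],[0,0,0.06,0,0,0,1],[0,0,0.04,0,0,0,1],[0,0,0,0,0,0,1],[0,0,0,0,0,0,1]]'
python3 - <<'E'
from h import *
S=spout(); A=np.array([.5463,.2103]); d=S[:2]-A; a=np.radians(-70); u=np.array([np.cos(a),np.sin(a)]); v=np.array([-u[1],u[0]]); print(S,'r along',d@u,'lat',d@v)
# pivot rows for 2 deg and 0.5deg
s=np.array([0,-.16,.1314])
for dg in (2,1.5,1,.5,.4):
    R=Rn.from_euler('x',-dg,degrees=True).as_matrix(); print(dg,((s-R@s)/.12).round(4),dg/30)
E
```

```text
time_s: 15.23
ee_pos: [0.6207, 0.0055, 0.2303]
eef_rot: [-3.141, 0.001, 0.348]
force: [0.4, -0.7, -2.9]
grip_width: 0.0195
[0.56610442 0.15592953 0.09891489] r along 0.05786503988497713 lat 1.4275341114183122e-05
2 [ 0.     -0.039  -0.0459] 0.06666666666666667
1.5 [ 0.     -0.0291 -0.0345] 0.05
1 [ 0.     -0.0193 -0.0231] 0.03333333333333333
0.5 [ 0.     -0.0096 -0.0116] 0.016666666666666666
0.4 [ 0.     -0.0077 -0.0093] 0.013333333333333334
```

```bash
python3 -m pendant '[[0,-0.0193,-0.0231,-0.0333,0,0,1],[0,-0.0291,-0.0345,-0.05,0,0,1],[0,-0.0291,-0.0345,-0.05,0,0,1],[0,-0.0291,-0.0345,-0.05,0,0,1],[0,-0.0291,-0.0345,-0.05,0,0,1],[0,-0.0291,-0.0345,-0.05,0,0,1],[0,-0.0193,-0.0231,-0.0333,0,0,1],[0,-0.0193,-0.0231,-0.0333,0,0,1],[0,0,0,0,0,0,1],[0,0,0,0,0,0,1]]'
python3 - <<'E'
from h import *
S=spout(); A=np.array([.5463,.2103]); d=S[:2]-A; a=np.radians(-70); u=np.array([np.cos(a),np.sin(a)]); v=np.array([-u[1],u[0]]); print(S,'r along',d@u,'lat',d@v)
c=cam('wrist'); save(c,'w12.png'); save(cam('top'),'t12.png',(240,120,440,270),4);save(cam('side'),'s12.png',(180,105,420,285),3.3)
E
```

```text
time_s: 16.07
ee_pos: [0.6117, 0.0309, 0.2578]
eef_rot: [2.959, -0.0, 0.348]
force: [-0.8, -0.3, -3.9]
grip_width: 0.0199
[0.56621949 0.15631488 0.09944714] r along 0.057542284068384617 lat 0.0002542023569790449
```

View pics/w12.png

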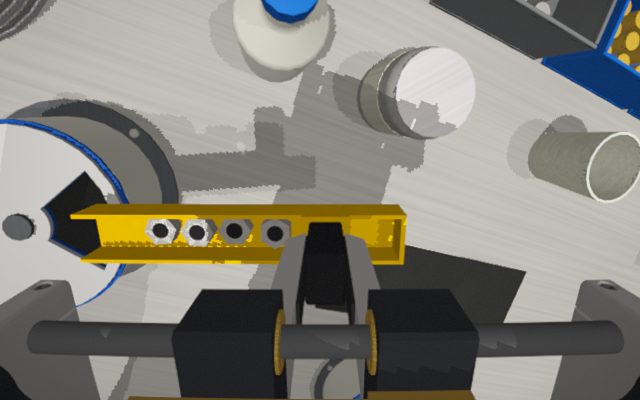

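View pics/t12.png

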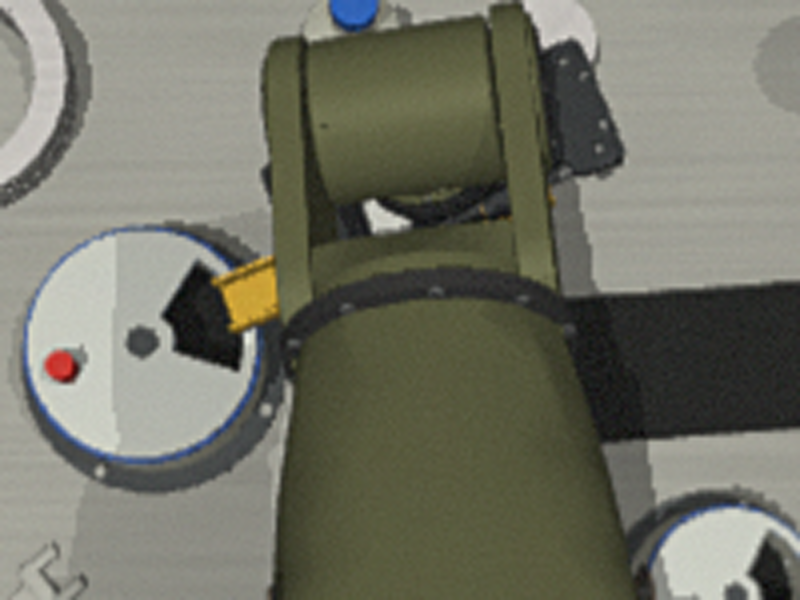

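View pics/s12.png

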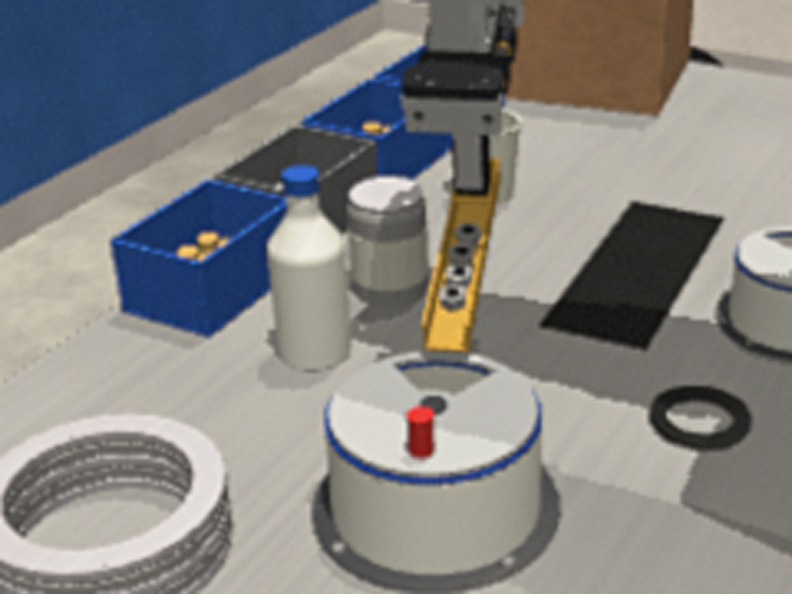

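```bash
python3 -m pendant '[[0,-0.0096,-0.0116,-0.0167,0,0,1],[0,-0.0096,-0.0116,-0.0167,0,0,1],[0,-0.0096,-0.0116,-0.0167,0,0,1],[0,-0.0096,-0.0116,-0.0167,0,0,1],[0,-0.0096,-0.0116,-0.0167,0,0,1],[0,-0.0096,-0.0116,-0.0167,0,0,1],[0,-0.0096,-0.0116,-0.0167,0,0,1],[0,-0.0096,-0.0116,-0.0167,0,0,1],[0,-0.0096,-0.0116,-0.0167,0,0,1],[0,-0.0096,-0.0116,-0.0167,0,0,1]]'
python3 - <<'E'
from h import *
print(spout())
c=cam('wrist'); save(c,'w13.png',(0,100,420,300),1.6)
E
```

```text
time_s: 17.05
ee_pos: [0.6068, 0.0443, 0.2688]
eef_rot: [2.87, -0.0, 0.348]
force: [0.0, 0.3, -3.4]
grip_width: 0.0196
[0.56626152 0.1561306  0.09925524]
```

View pics/w13.png

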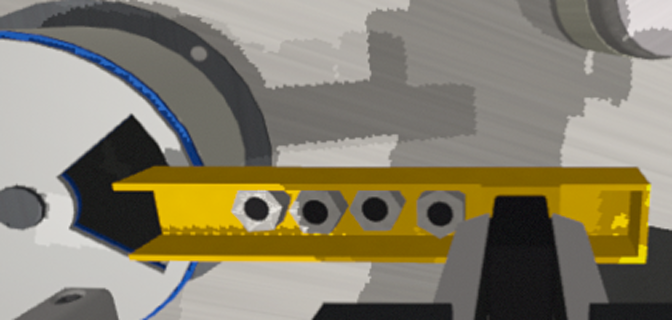

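```bash
python3 -m pendant '[[0,-0.0096,-0.0116,-0.0167,0,0,1],[0,-0.0096,-0.0116,-0.0167,0,0,1],[0,-0.0096,-0.0116,-0.0167,0,0,1],[0,-0.0096,-0.0116,-0.0167,0,0,1]]'
python3 - <<'E'
from h import *
print(spout())
c=cam('wrist'); save(c,'w14.png',(0,100,420,300),1.6)
E
```

```text
time_s: 17.43
ee_pos: [0.6048, 0.0499, 0.2728]
eef_rot: [2.835, 0.0, 0.348]
force: [-0.1, -0.2, -3.9]
grip_width: 0.0197
[0.56627266 0.15604827 0.09920334]
```

View pics/w14.png

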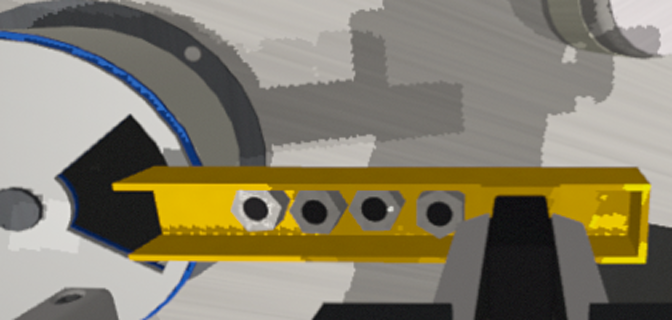

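```bash
python3 -m pendant '[[0,-0.0077,-0.0093,-0.0133,0,0,1],[0,-0.0077,-0.0093,-0.0133,0,0,1],[0,-0.0077,-0.0093,-0.0133,0,0,1],[0,0,0,0,0,0,1],[0,0,0,0,0,0,1]]'
python3 - <<'E'
from h import *
c=cam('wrist'); save(c,'w15.png',(0,100,420,300),1.6)
E
```

```text
time_s: 17.9
ee_pos: [0.6035, 0.0534, 0.2751]
eef_rot: [2.815, -0.0, 0.348]
force: [0.2, 0.8, -3.5]
grip_width: 0.0195
```

View pics/w15.png

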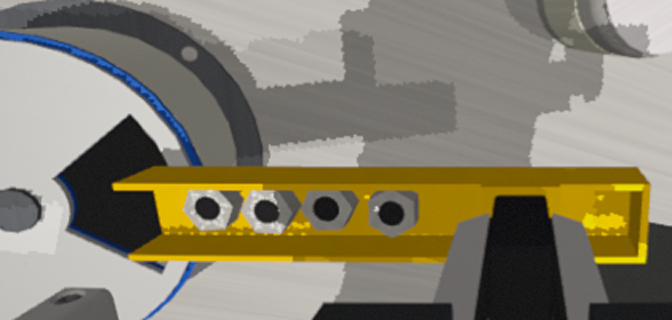

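```bash
python3 -m pendant '[[0,0,0,0,0,0,1],[0,0,0,0,0,0,1],[0,0,0,0,0,0,1],[0,0,0,0,0,0,1],[0,0,0,0,0,0,1],[0,0,0,0,0,0,1]]'
python3 - <<'E'
from h import *
c=cam('wrist'); save(c,'w16.png',(0,100,420,300),1.6)
E
```

```text
time_s: 18.45
ee_pos: [0.6036, 0.0533, 0.275]
eef_rot: [2.815, -0.0, 0.348]
force: [-0.1, -0.4, -2.3]
grip_width: 0.0199
```

View pics/w16.png

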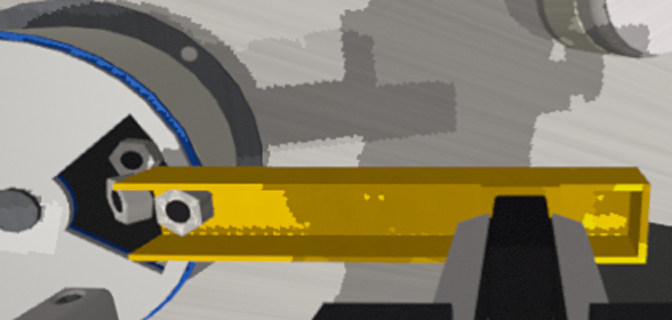

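```bash
python3 -m pendant '[[0,0,0,0,0,0,1],[0,0,0,0,0,0,1],[0,0,0,0,0,0,1],[0,0,0,0,0,0,1]]'
python3 - <<'E'
from h import *
c=cam('wrist'); save(c,'w17.png',(0,100,420,300),1.6); save(cam('top'),'t17.png',(240,120,440,270),4)
E
```

```text
time_s: 18.83
ee_pos: [0.6036, 0.0533, 0.275]
eef_rot: [2.815, -0.0, 0.348]
force: [-0.1, 0.4, -2.4]
grip_width: 0.0199
```

View pics/w17.png

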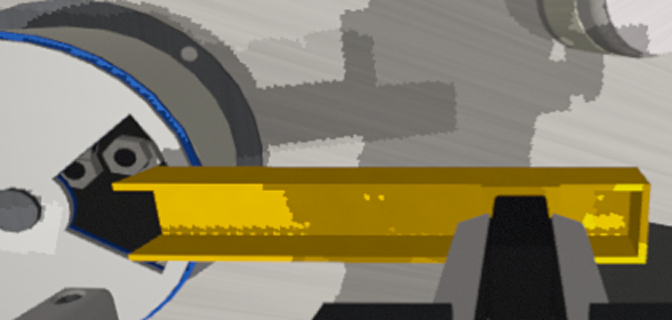

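View pics/t17.png

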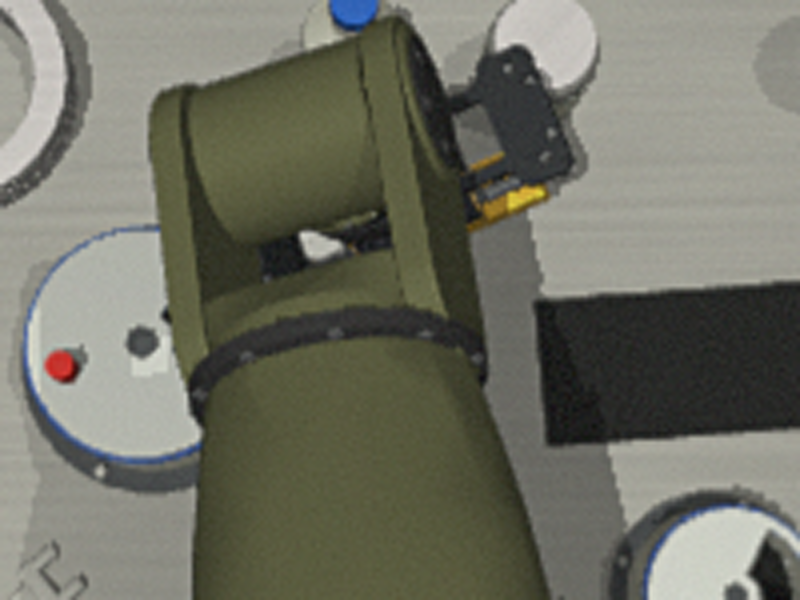

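```bash
python3 -m pendant '[[0,0.027,-0.079,0,0,0,1],[0,0.027,-0.079,0,0,0,1],[0,0.0438,0.0556,0.0783,0,0,1],[0,0.0438,0.0556,0.0783,0,0,1],[0,0.0438,0.0556,0.0783,0,0,1],[0,0.0438,0.0556,0.0783,0,0,1],[0,0.0438,0.0556,0.0783,0,0,1],[0,0.0438,0.0556,0.0783,0,0,1],[0,0.0438,0.0556,0.0783,0,0,1],[0,0.0438,0.0556,0.0783,0,0,1]]';python3 -m pendant '[[0,0.1,0,0,0,0,1],[0,0.2,0,0,0,0,1],[0,0.2,0,0,0,0,1],[0,0.1,0,0,0,0,1],[0,0,0,0,0,0,1],[0,0,0,0,0,0,1]]'
python3 - <<'E'
from h import *
print(spout(),ctrl.get_obs()['eef_rot'],ctrl.get_obs()['ee_pos'])
c=cam('wrist'); save(c,'w18.png'); save(cam('top'),'t18.png',(220,120,440,270),3.6);save(cam('side'),'s18.png',(180,105,420,285),3.3)
E
```

```text
time_s: 19.77
ee_pos: [0.6213, 0.0051, 0.2516]
eef_rot: [-3.139, -0.002, 0.348]
force: [0.3, -0.5, -2.8]
grip_width: 0.0197
time_s: 20.27
ee_pos: [0.6455, -0.0625, 0.2507]
eef_rot: [-3.141, -0.0, 0.347]
force: [0.1, 0.3, -2.6]
grip_width: 0.0198
[0.59107959 0.0880883  0.11946827] [-3.14081247e+00 -2.81175950e-04  3.47142850e-01] [ 0.64551373 -0.06247639  0.25074339]
```

View pics/w18.png

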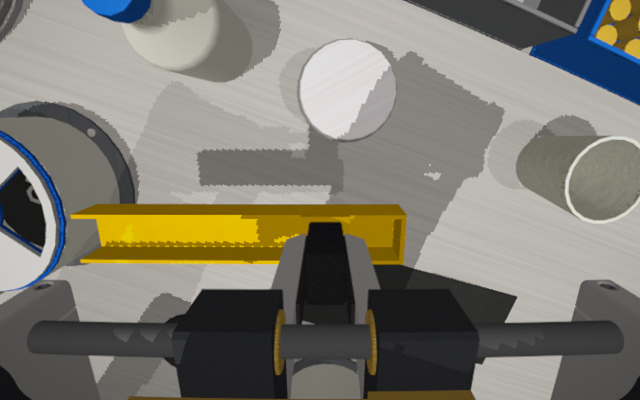

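View pics/t18.png

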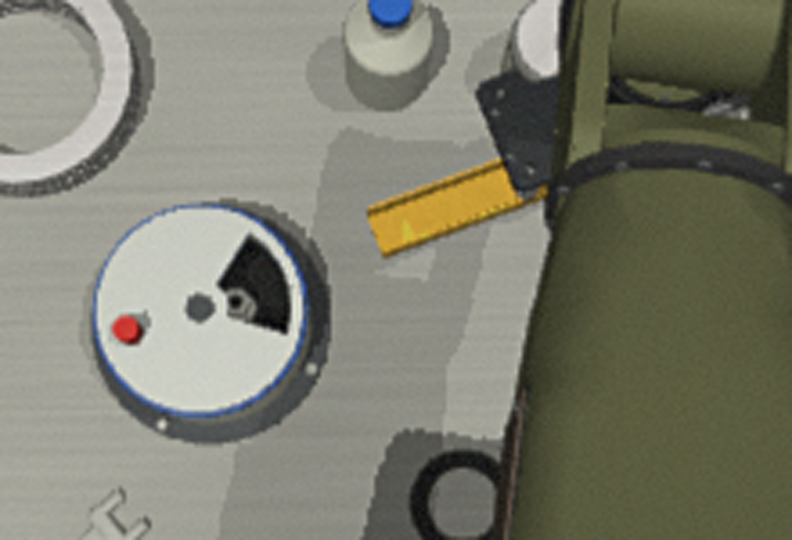

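View pics/s18.png

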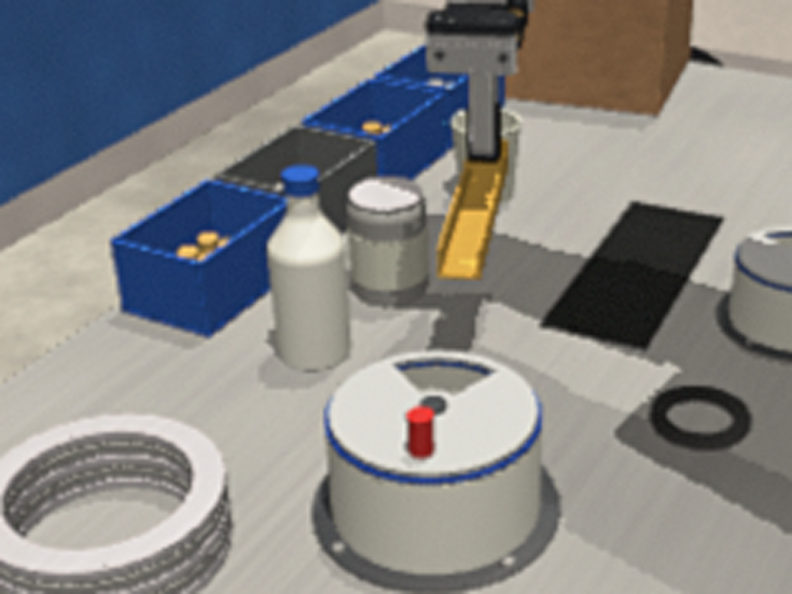

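```bash
python3 -m pendant '[[-0.06,0.05,0,0,0,0,1],[-0.12,0.1,0,0,0,0,1],[-0.15,0.13,0,0,0,0,1],[-0.15,0.13,0,0,0,0,1],[-0.15,0.13,0,0,0,0,1],[-0.15,0.13,0,0,0,0,1],[-0.15,0.13,0,0,0,0,1],[-0.15,0.13,0,0,0,0,1],[-0.126,0.103,0,0,0,0,1],[-0.07,0.06,0,0,0,0,1]]';python3 -m pendant '[[0,0,0,0,0,0.08,1],[0,0,0.05,0,0,0.13,1],[0,0,0.1,0,0,0.13,1],[0,0,0.1,0,0,0.13,1],[0,0,0.1,0,0,0.08,1],[0,0,0.1,0,0,0,1],[0,0,0,0,0,0,1],[0,0,0,0,0,0,1]]'
python3 - <<'E'
from h import *
o=ctrl.get_obs();print(o['ee_pos'],o['eef_rot'])
c=cam('wrist'); save(c,'w19.png'); save(cam('side'),'s19.png',(305,105,465,225),5)
E
```

```text
time_s: 21.25
ee_pos: [0.5449, -0.2393, 0.2504]
eef_rot: [-3.141, 0.0, 0.347]
force: [0.1, -0.7, -1.9]
grip_width: 0.0194
time_s: 21.92
ee_pos: [0.5461, -0.2374, 0.1958]
eef_rot: [-3.14, 0.001, 0.062]
force: [-0.1, -0.2, -2.1]
grip_width: 0.0193
[ 0.54611828 -0.23744177  0.19584198] [-3.13968654e+00  1.25485592e-03  6.18392012e-02]
```

View pics/s19.png

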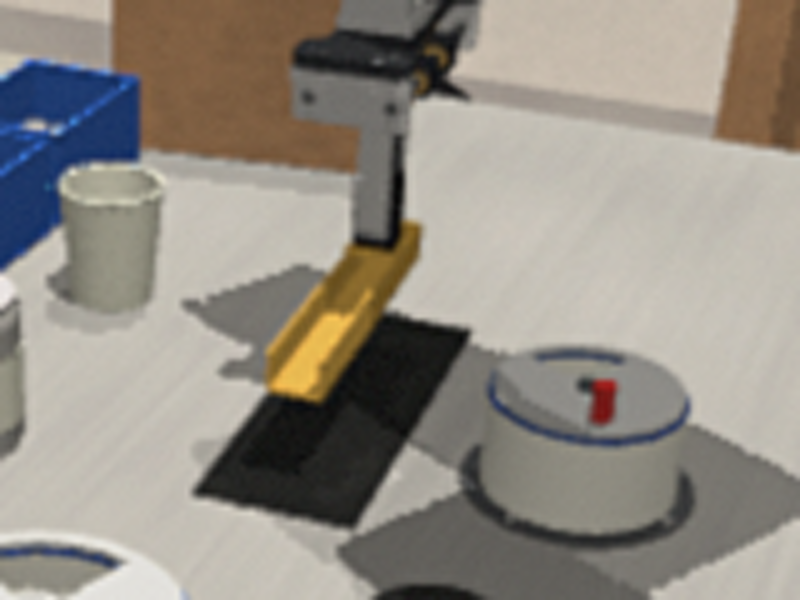

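View pics/w19.png

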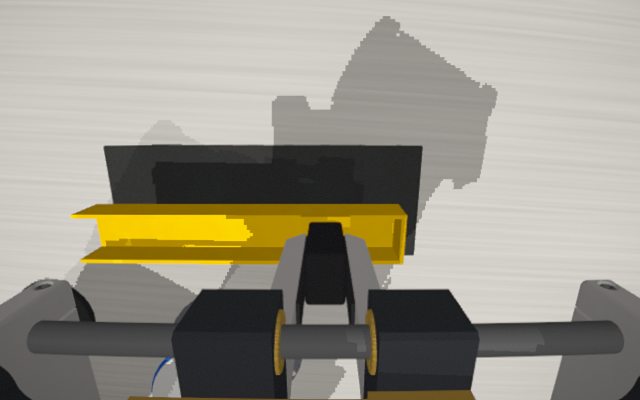

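```bash
python3 -m pendant '[[0,0,0.1,0,0,0,1],[0,0,0.12,0,0,0,1],[0,0,0.12,0,0,0,1],[0,0,0.07,0,0,0,1],[0,0,0.03,0,0,0,1],[0,0,0.015,0,0,0,1],[0,0,0,0,0,0,1]]'; python3 -m pendant '[[0,0,0.01,0,0,0,1],[0,0,0.01,0,0,0,1],[0,0,0,0,0,0,1],[0,0,0,0,0,0,1]]'
```

```text
time_s: 22.6
ee_pos: [0.5463, -0.2377, 0.1416]
eef_rot: [-3.14, 0.0, 0.06]
force: [-0.0, -0.9, -2.1]
grip_width: 0.02
time_s: 22.93
ee_pos: [0.5462, -0.2376, 0.1394]
eef_rot: [-3.14, 0.0, 0.06]
force: [-1.3, -0.9, -2.1]
grip_width: 0.0195
```

```bash
python3 -m pendant '[[0,0,0.008,0,0,0,1],[0,0,0.008,0,0,0,1],[0,0,0,0,0,0,1],[0,0,0,0,0,0,1]]'
```

```text
time_s: 23.27
ee_pos: [0.5463, -0.2376, 0.1375]
eef_rot: [-3.14, -0.0, 0.06]
force: [-0.8, 1.1, 0.5]
grip_width: 0.0198
```

```bash
python3 -c "
from h import *
save(cam('side'),'s20.png',(335,145,455,235),6)"
```

```text
(no output)
```

View pics/s20.png

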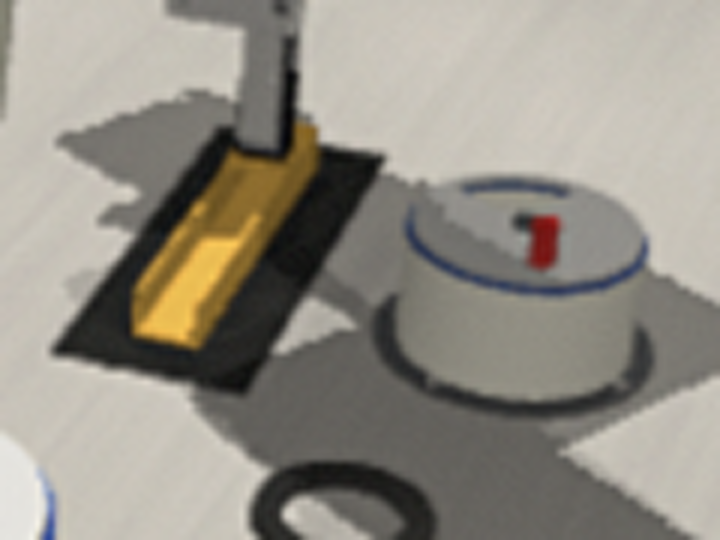

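```bash
python3 -m pendant '[[0,0,0.003,0,0,0,1],[0,0,0,0,0,0,1],[0,0,0,0,0,0,0.2],[0,0,0,0,0,0,0.1],[0,0,0,0,0,0,0],[0,0,0,0,0,0,0],[0,0,0,0,0,0,0],[0,0,0,0,0,0,0]]' 10; python3 -m pendant '[[0,0,-0.05,0,0,0,0],[0,0,-0.15,0,0,0,0],[0,0,-0.3,0,0,0,0],[0,0,-0.3,0,0,0,0],[0,0,-0.3,0,0,0,0],[-0.2,0,-0.2,0,0,0,0],[-0.2,0,0,0,0,0,0],[0,0,0,0,0,0,0],[0,0,0,0,0,0,0]]';python3 - <<'E'
from h import *
save(cam('wrist'),'w21.png'); save(cam('side'),'s21.png',(180,105,460,285),2.8); save(cam('top'),'t21.png',(120,90,520,300),2)
E
```

```text
time_s: 23.98
ee_pos: [0.5462, -0.2376, 0.1368]
eef_rot: [-3.14, 0.0, 0.06]
force: [-0.4, -0.1, -0.5]
grip_width: 0.0473
time_s: 24.73
ee_pos: [0.4978, -0.2408, 0.2939]
eef_rot: [-3.141, -0.001, 0.059]
force: [0.9, -1.3, -0.4]
grip_width: 0.0468
```

View pics/w21.png

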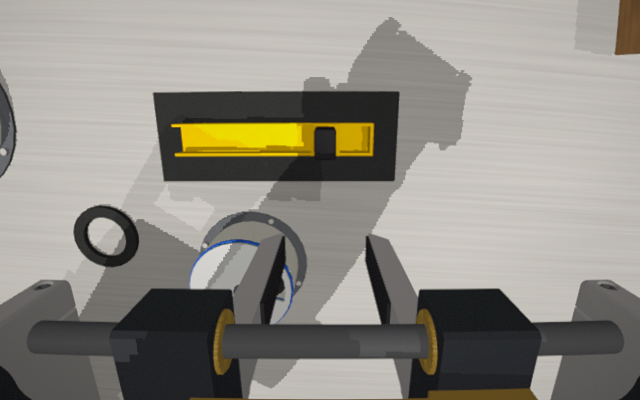

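View pics/s21.png

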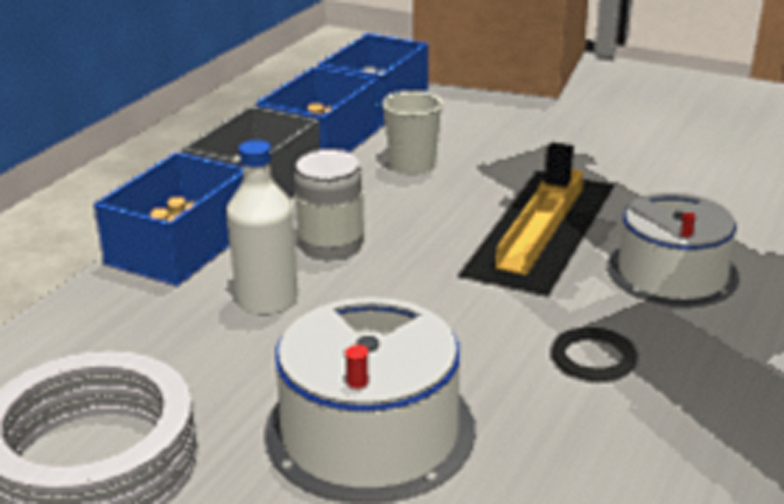

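View pics/t21.png

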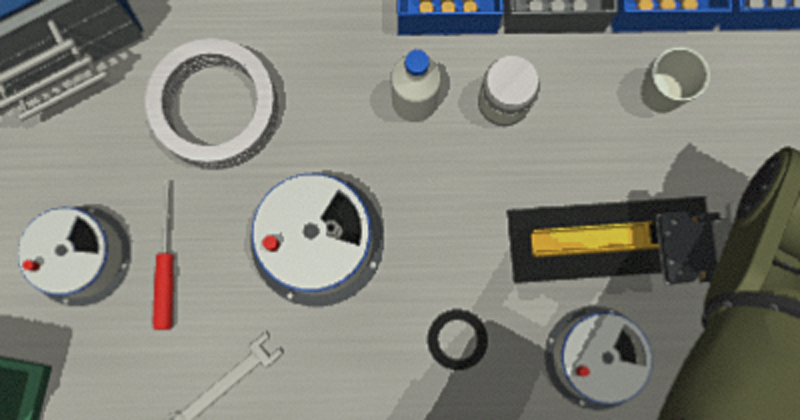

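Run:
```python
from h import *
c=cam('wrist'); im=c['image'].astype(int); hsv=cv2.cvtColor(c['image'],cv2.COLOR_RGB2HSV)
save(c,'w21c.png',(145,85,405,190),3)
y=((hsv[...,0]>15)&(hsv[...,0]<35)&(hsv[...,1]>120)); y[:90]=0;y[185:]=0;y[:,:150]=0;y[:,402:]=0
ys,xs=np.where(y); W=np.array([onz(c,p,.028)[:2]*1000 for p in zip(xs,ys)],np.float32); print('chute',cv2.minAreaRect(W))
P=np.array([onz(c,p,.003)[:2] for p in [(154,94),(398.5,92),(394,181),(165,180.5)]]); print(P.round(4).tolist(),P.mean(0))
```

```text
chute ((542.7314453125, -183.37136840820312), (35.39839553833008, 212.1475830078125), 3.321873426437378)
[[0.5829, -0.0486], [0.6, -0.314], [0.502, -0.3204], [0.4866, -0.0547]] [ 0.5428942  -0.18443561]
```

View pics/w21c.png

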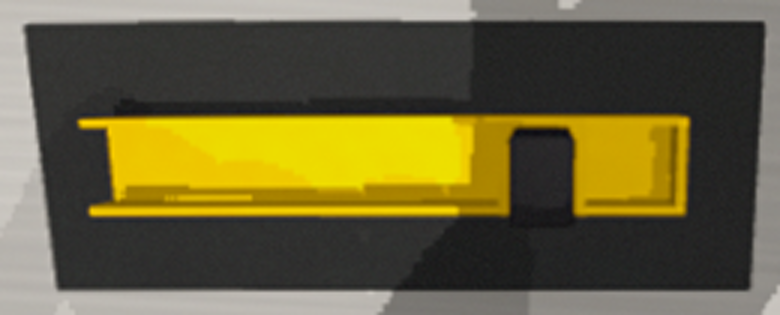

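```bash
python3 -m pendant '[[0,-0.3,-0.02,0,0,0,-1],[0,-0.3,0,0,0,0,-1],[0,-0.3,0,0,0,0,-1],[0,-0.3,0,0,0,0,-1],[0,-0.3,0,0,0,0,-1],[0,-0.3,0,0,0,0,-1],[0,-0.3,0,0,0,0,-1],[0,-0.3,0,0,0,0,-1],[0,-0.3,0,0,0,0,-1],[0,-0.3,0,0,0,0,-1]]';python3 -m pendant '[[0,-0.2,0,0,0,0,-1],[0,0,0,0,0,0,-1],[0,0,0,0,0,0,-1]]'
python3 - <<'E'
from h import *
c=cam('wrist'); save(c,'w22.png'); save(c,'w22c.png',(230,60,410,220),4)
save(cam('top'),'t22.png',(240,160,500,300),3)
E
```

```text
time_s: 25.77
ee_pos: [0.4766, 0.1208, 0.2955]
eef_rot: [-3.14, 0.001, 0.06]
force: [0.4, -0.7, 1.5]
grip_width: 0.0941
time_s: 26.02
ee_pos: [0.4754, 0.1438, 0.2953]
eef_rot: [-3.14, 0.001, 0.063]
force: [-0.1, 0.5, 0.0]
grip_width: 0.094
```

View pics/w22c.png

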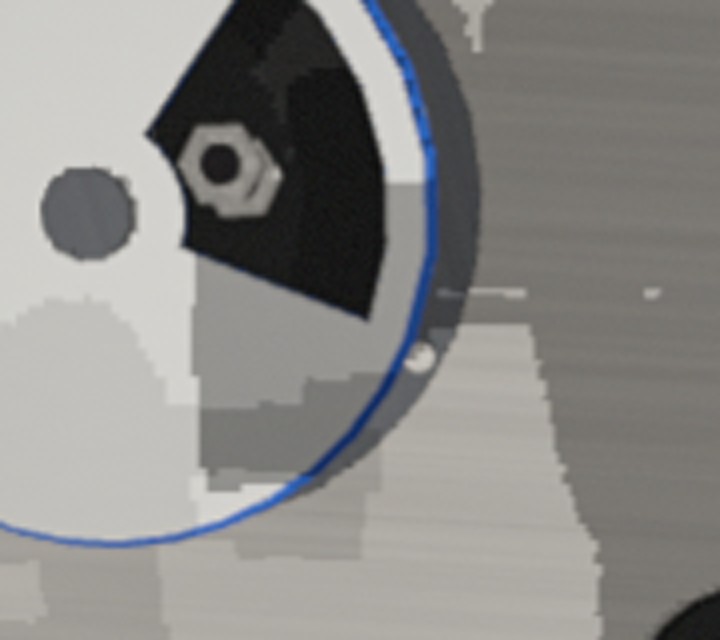

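View pics/t22.png

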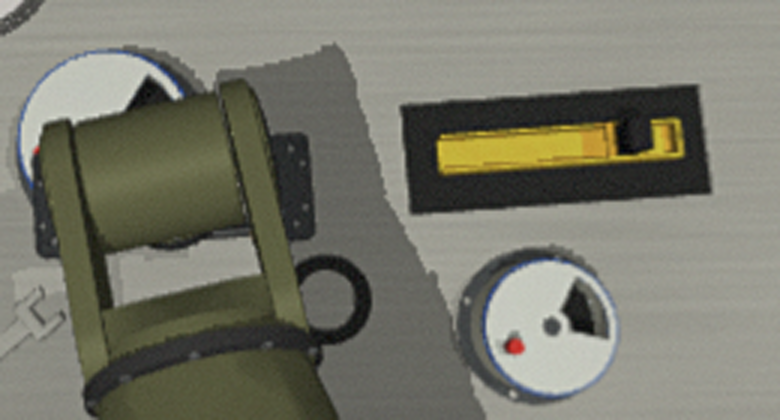

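```bash
python3 -m pendant '[[0.12,0.26,0.07,0,0,0,-1],[0.12,0.26,0.07,0,0,0,-1],[0.1,0.26,0.07,0,0,0,-1],[0,0,0,0.22,0,0,-1],[0,0,0,0.22,0,0,-1],[0,0,0,0.22,0,0,-1],[0,0,0,0,0,0,-1],[0,0,0,0,0,0,-1]]'
python3 - <<'E'
from h import *
c=cam('wrist'); save(c,'w23.png')
P=proj(c,[.561,.168,.083]); print(P)
x,y=P.astype(int); save(c,'w23c.png',(max(0,x-80),max(0,y-60),x+80,y+60),5)
E
```

```text
time_s: 26.78
ee_pos: [0.5217, 0.05, 0.2701]
eef_rot: [-2.798, 0.001, 0.057]
force: [-0.5, 1.2, -0.1]
grip_width: 0.0938
[273.6568063  146.53177708]
```

View pics/w23.png

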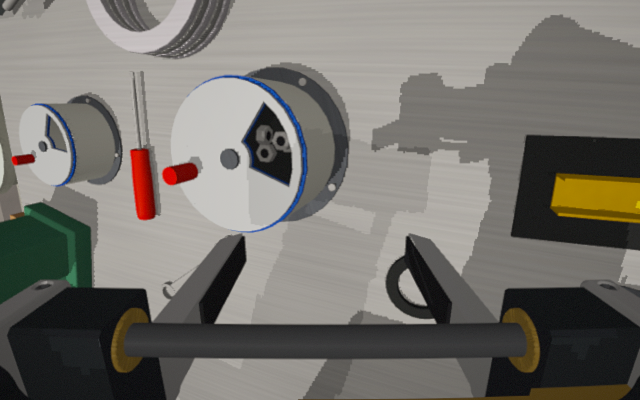

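View pics/w23c.png

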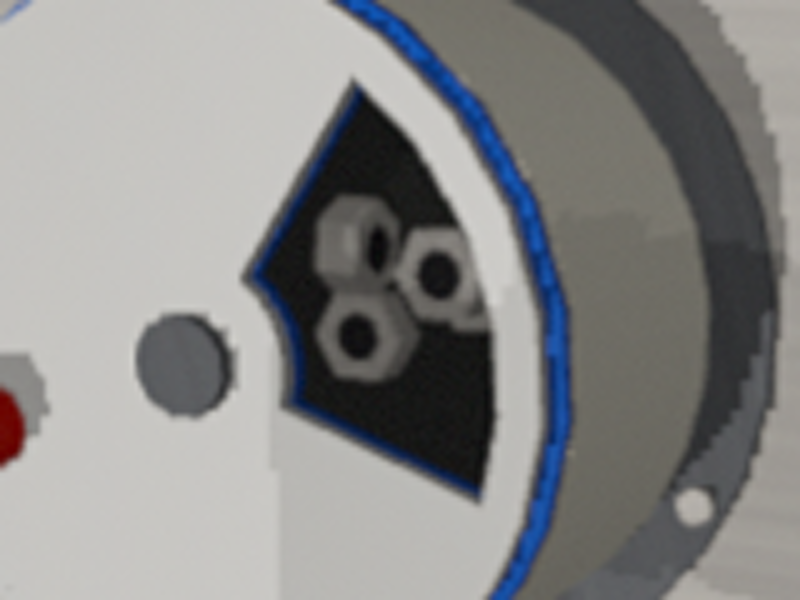

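```bash
python3 -c "
from station import hand_in
print(hand_in())"
```

```text
the job is handed in; nothing more can be done
None
```

The nut feeder is charged: all four nuts went into the hopper, and the empty chute is back upright in the middle of its mat. I handed the job in at about 27 s of the 72 s allowed.

- **Shutter:** I turned the largest hopper's shutter about 112° clockwise by its knob. From nearly overhead, and later from an oblique view, the two windows line up evenly. The measured angles agree to within about 1°.
- **Pouring:** I held the chute by its handle with the spout over the window and tipped it slowly to about 19°, and the nuts slid in. A last oblique view through the window shows three nuts clearly and part of a fourth beneath one of them. Straight down, only one nut was clearly visible. I saw no nuts on the bench or on the disc.
- **Chute:** It was lowered until it rested on the mat before release. Measured afterwards, its centre is within about 1 mm of the mat's centre and its angle within about 0.3°.
- **Other things:** The bystanders look unmoved in the final pictures. I judged that by eye and did not measure it. The wrist force readings I saw stayed under 10 N. The highest was about 8 N while closing on the handle, for no clear reason, and it was gone after lifting.

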